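Make up two microscopy kits

TASK

Make up the two field microscopy kits from the stock in the middle of the bench. In the larger tray with three compartments lay the longer tube in the long slot, stand the amber dropper bottle in the smaller bay and set the cover-glass box flat in the larger bay; in the smaller tray with two compartments lay the shorter tube in the slot and stand the white jar in the bay. Everything must rest on the floor of its own compartment, standing things upright, all let go; leave the pen and the slide case where they are.

Things in the scene. Friction and masses are not known exactly. Their poses are not given: they have to be found in the camera images.
- large_tray: Fixed steel tray, 128 x 126 mm (x, y), three compartments, dark floor 3 mm thick, walls and ribs 10 mm high. Origin: centre of underside, z up; -x side faces the robot, turned up to 20 degrees. Tube slot along y on the -x side, 50 x 118 mm, middle (-35, 0) mm. Bays on the +x side, 62 mm along x: smaller, 48 mm along y, middle (29, 35) mm, for the bottle; larger, 66 mm along y, middle (29, -26) mm, for the box.
- small_tray: Fixed steel tray, 128 x 96 mm (x, y), two compartments, dark floor 3 mm thick, walls and ribs 10 mm high. Origin: centre of underside, z up; -x side faces the robot, turned up to 20 degrees. Tube slot along y on the -x side, 50 x 88 mm, middle (-35, 0) mm. The longer tube does not fit it. One bay on the +x side, 62 mm along x, 88 mm along y, middle (29, 0) mm, for the jar.
- long_tube_mid (a point): Centre of the longer sample tube, lying: white round barrel 26 mm across, 100 mm long overall along its x axis, with grey six-sided ends (30 mm across flats, 35 mm across corners; cap 16 mm long at +x, foot 8 mm at -x). Centre 15 mm above what it lies on; z up. Grip across the barrel. About 40 g.
- short_tube_mid (a point): Centre of the shorter closed sample tube, the same in all else but 70 mm long overall along its x axis. Centre 15 mm above what it lies on; z up.
- bottle_mid (a point): Amber glass dropper bottle, standing: round body 28 mm across and 42 mm high, then a black cap 19 mm across and a rubber teat, 66 mm high in all. The point is on its axis 33 mm above its foot; z up. About 50 g.
- jar_mid (a point): Squat white plastic screw-lid jar, standing: 44 mm across, 50 mm high. The point is on its axis 25 mm above its foot; z up. About 60 g.
- glass_box_mid (a point): Small cardboard box of cover glasses, 44 x 44 mm, 32 mm high, sides along its x and y. The point is its centre, 16 mm above what it stands on; z up. About 60 g.
- pen_mid (a point): Bystander, leave alone: a white pen with a blue cap, 135 mm long along its x, 10 mm thick, lying to the robot's left, this side of the trays. The point is its centre.
- slide_case_mid (a point): Bystander, leave alone: a closed wooden slide case with a brass catch, 50 x 80 mm, 34 mm high, lying to the robot's right, this side of the trays. The point is its centre.

How it is judged:
By the outcome, as a careful person would: the job done as asked, in the order asked, and still so for the second after the job is handed in, with the robot touching nothing.
It also fails if it takes over 120 s, if anything falls off the work surface, if the arm or the gripper's body presses on something with over 40 N, if the wrist force passes 120 N, or if a joint passes its speed limit or range.

ROBOT

A 7-joint arm with a two-finger parallel gripper is mounted at the origin on the work surface. World frame = base frame: x ahead of the robot, y to its left, z up, the work surface at z = 0. Lengths are in m, angles in rad, forces in N, time in s.
With the tool pointing down it reaches from about 0.4 to 0.85 m from the base axis. Payload 10.4 kg.
Tool frame: the origin (TCP) lies at the very end of the fingers, on their centre line; the grasp point (between the pads) lies r.hold_point_z behind it (r.hold_point_z is the distance from the TCP to the grasp point, in m); z points along the fingers, y is the direction in which the jaws open and shut (so a half turn about z gives the same grasp; the last joint's range is limited). The gripper opens to 87 mm and grips with 3 to 60 N. Pads are 19 mm wide; open, the fingers measure 117 mm over their backs; the gripper's body (75 mm by 190 mm) begins 51 mm behind the grasp point.
Start: joints at [-0.023, 0.332, -0.065, 1.46, 0.022, 1.35, -0.088], TCP at [0.625, 0, 0.223] pointing down, gripper open.
Joint ranges: [-2.6, 2.6], [-0.5, 2.12], [-1.47, 1.34], [0.16, 2.42], [-1.27, 4.41], [0.06, 2.06], [-2.6, 2.6]. Speed limits (rad/s): [2.22, 2.22, 2.79, 2.79, 3.14, 3.14, 3.14].

INTERFACE

Orientations are given as a unit quaternion [x, y, z, w].
In Python, from bench import r gives the robot as it stands.
- The arm moves only by the tool send_rows, never from a script. Its argument "commands" is a list of rows, each a list of 7 numbers: the shift along the world's x, y, z normalised to -1 to 1, where 1 is 0.03 m, then the turn, a rotation vector about the world's x, y, z normalised to -1 to 1, where 1 is 5 degrees, then the gripper command: -1 is fully open, 1 is shut, values between are in proportion. In form: [[tx, ty, tz, ax, ay, az, jaw], ...]. A call has 1 to 10 rows; each row shifts and turns the pose as measured when the row begins; what a row does not reach is not made up. A row lasts 1/12 s, in which the tool goes at most 41.7 mm and 7.16 degrees, less where a joint would pass 70% of its speed; a pose out of reach is approached as far as the arm can. A call with a number of a shift or a turn outside -1 to 1 is refused whole. A call with a gripper value outside its range is refused whole. The fingers move at their own pace and stop on an object; "grip_force" is the grip in N (left out, the last holds). Time passes only in rows, so rows that do not move let the fingers close. It gives the time, the measured TCP pose, the force and the opening at its end, in the units of the state.
- r.read_state(): the state, without advancing time (a new reading comes with each control period).
- r.camera(name): name is "scene" or "side" or "wrist"; returns the picture (400x640x3 uint8, blue, green, red); there is no depth.
- r.calibration(name): a dict with "K" (3x3 intrinsics, pixels), "R" (3x3) and "t" (3): a world point X has camera coordinates R X + t; the wrist camera has in their place "mount" (4x4, takes a point from camera to tool coordinates, whose origin is the TCP and whose axes are the flange's). Camera axes: x right, y down, z forward; pixel columns grow to the right and rows downward; lengths in m; the calibration is good to about 2 mm. A picture is of the moment at which its call begins: read the wrist's pose just before it. calibration takes no time and is no camera call.
- r.close_job(): hands the job in, once; it reports no verdict.
The state is a dict: "time": time; "joint_positions": joint angles; "joint_vel": joint speeds; "joint_torque": joint torques, N m; "ee_pos": TCP position; "eef_rot": TCP orientation; "ft_force": force on the tool from outside, world axes, zero at the start; "torque": the same for the moment, N m; "width": finger opening in m.
Only numpy, scipy, OpenCV 4.12 (cv2) and the standard library are available. Lean on these libraries where they do the work, as an engineer would, in place of code of your own. Each camera call takes 0.05 s, during which the arm holds its last target.

## Working session

There is one attempt and no reset: what is moved stays moved. The work goes in short steps, Python scripts to look and compute and a tool call to move; the robot and the scene stay as the last step left them, time stands still between calls to the robot, and variables do not carry over. Pictures are saved under pics/ and viewed, and the job is handed in when it is done.

Besides the shell and the picture viewer there is one more tool, called after "Request:" as name(argument=value, ...), one argument or row to a line, values as JSON. send_rows: Moves the arm, as the interface text tells. Scaled input: -1 to 1 covers 0.03 m each way for a shift and 5 degrees each way for a turn. Its arguments: {"type":"object","properties":{"commands":{"type":"array"},"grip_force":{"type":"number"}},"required":["commands"]}

```bash
mkdir -p pics
python3 - <<'E'
from bench import r
import cv2,numpy as np
s=r.read_state();print({k:np.round(v,4).tolist() for k,v in s.items()}, r.hold_point_z)
for n in("scene","side","wrist"):
    cv2.imwrite(f"pics/{n}0.png",r.camera(n)); c=r.calibration(n); print(n,{k:np.round(v,4).tolist() for k,v in c.items()})
E
```

```text
{'time': 0.0, 'joint_positions': [-0.0226, 0.3328, -0.0647, 1.461, 0.0216, 1.3499, -0.0885], 'joint_vel': [0.0, 0.0007, 0.0008, -0.0, -0.0005, 0.0008, 0.0015], 'joint_torque': [-0.0001, -62.3246, 0.0244, -38.9891, -0.0614, 0.0398, 0.0002], 'ee_pos': [0.6246, 0.0, 0.2218], 'eef_rot': [0.7071, 0.7071, -0.0005, -0.0005], 'ft_force': [-0.0487, 0.2457, 0.0515], 'torque': [0.0402, 0.0627, 0.0108], 'width': 0.087} 0.0187
scene {'K': [[395.4032, 0.0, 314.073], [0.0, 395.4032, 195.2478], [0.0, 0.0, 1.0]], 'R': [[-0.6494, 0.7604, -0.0116], [0.4528, 0.3743, -0.8092], [-0.611, -0.5307, -0.5874]], 't': [0.3342, -0.1636, 1.2206]}
side {'K': [[475.6607, 0.0, 318.4279], [0.0, 475.6607, 191.9829], [0.0, 0.0, 1.0]], 'R': [[0.8457, -0.5337, -0.0064], [-0.269, -0.4159, -0.8687], [0.4609, 0.7363, -0.4953]], 't': [-0.409, 0.1624, 0.9881]}
wrist {'K': [[341.1036, 0.0, 319.7165], [0.0, 341.1036, 199.3325], [0.0, 0.0, 1.0]], 'mount': [[0.0011, -0.965, -0.2622, 0.0706], [1.0, 0.0011, 0.0003, 0.0004], [0.0, -0.2622, 0.965, -0.162], [0.0, 0.0, 0.0, 1.0]]}
```

View pics/scene0.png

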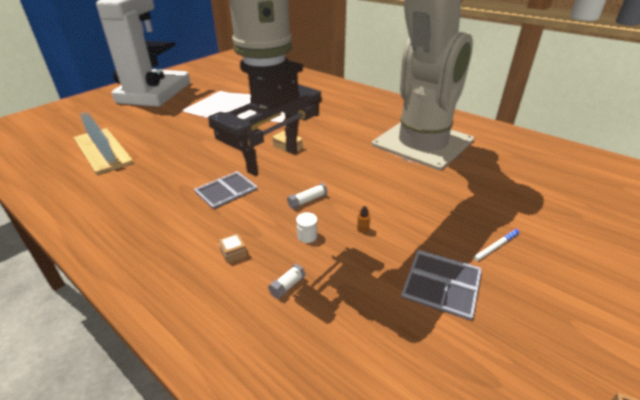

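View pics/side0.png

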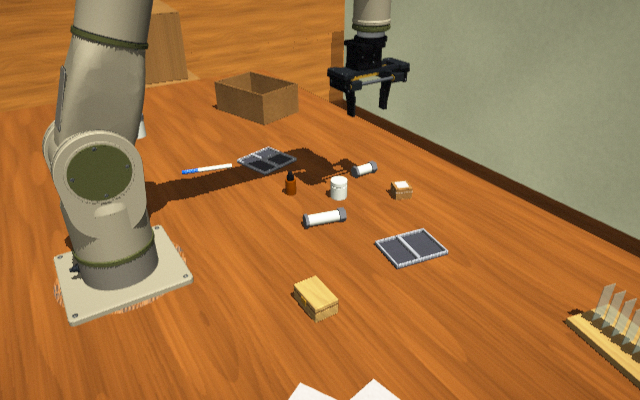

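View pics/wrist0.png

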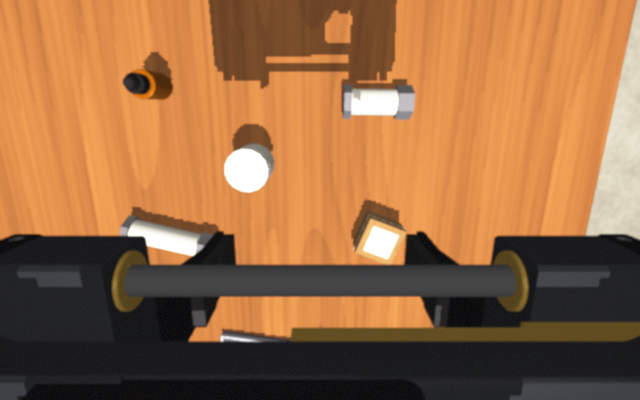

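Run:
```python
import cv2,numpy as np
a=cv2.imread("pics/scene0.png")[150:330,180:540]; cv2.imwrite("pics/sz.png",cv2.resize(a,(800,400),interpolation=cv2.INTER_CUBIC))
a=cv2.imread("pics/side0.png")[130:290,170:490]; cv2.imwrite("pics/dz.png",cv2.resize(a,(800,400),interpolation=cv2.INTER_CUBIC))
```

```text
(no output)
```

View pics/sz.png

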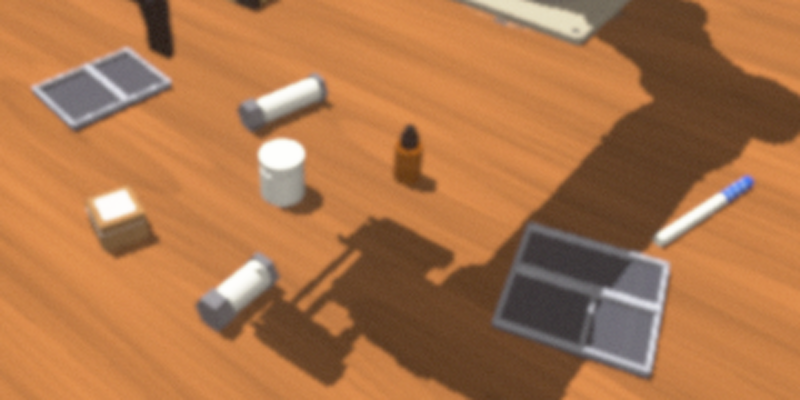

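View pics/dz.png

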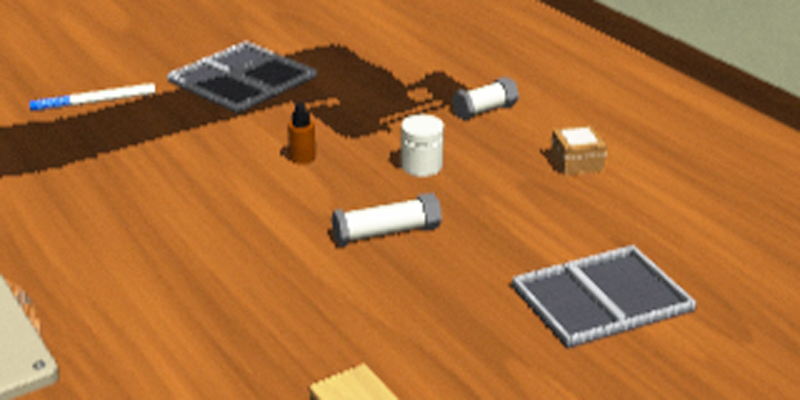

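```bash
cat > h.py <<'E'
import cv2,numpy as np
from scipy.spatial.transform import Rotation as Ro
from bench import r
def cam(n,st=None):
    c=r.calibration(n);K=np.array(c["K"])
    if n!="wrist": R=np.array(c["R"]);t=np.array(c["t"])
    else:
        M=np.array(c["mount"]);T=np.eye(4);T[:3,:3]=Ro.from_quat(st["eef_rot"]).as_matrix();T[:3,3]=st["ee_pos"]
        W=np.linalg.inv(T@M);R=W[:3,:3];t=W[:3,3]
    return K,R,t
def cast(c,px,z):
    K,R,t=c;px=np.atleast_2d(np.array(px,float))
    d=(np.linalg.inv(K)@np.c_[px,np.ones(len(px))].T).T@R;o=-R.T@t
    return o+d*((z-o[2])/d[:,2])[:,None]
def proj(c,X):
    K,R,t=c;p=(K@(R@np.atleast_2d(X).T+t[:,None])).T;return p[:,:2]/p[:,2:]
def tcp_tool():
    s=r.read_state();return s
E
python3 - <<'E'
from h import *
np.set_printoptions(precision=3,suppress=True)
z=lambda l,o,s:[(o[0]+x/s,o[1]+y/s) for x,y in l]
S=cam("scene");D=cam("side");s=2.2222;o=(180,150);d=2.5;p=(170,130)
print(cast(S,z([(530,225),(668,262),(650,373),(495,322)],o,s),.01))
print(cast(D,z([(168,76),(247,41),(317,72),(240,109)],p,d),.01))
print("small",cast(S,z([(33,90),(127,48),(171,85),(75,128)],o,s),.01))
print(cast(D,z([(513,283),(633,247),(695,303),(570,345)],p,d),.01))
print("long",cast(S,z([(253,118),(318,90)],o,s),.015),cast(D,z([(340,228),(432,212)],p,d),.015))
print("short",cast(S,z([(212,310),(265,270)],o,s),.015),cast(D,z([(463,103),(510,93)],p,d),.015))
print("bot",cast(S,z([(408,130)],o,s),.066),cast(D,z([(300,105)],p,d),.066))
print("jar",cast(S,z([(282,152)],o,s),.05),cast(D,z([(422,128)],p,d),.05))
print("box",cast(S,z([(116,203)],o,s),.032),cast(D,z([(578,137)],p,d),.032))
E
```

```text
[[0.448 0.228 0.01 ]
 [0.411 0.344 0.01 ]
 [0.535 0.379 0.01 ]
 [0.569 0.261 0.01 ]]
[[0.407 0.332 0.01 ]
 [0.533 0.371 0.01 ]
 [0.562 0.245 0.01 ]
 [0.441 0.209 0.01 ]]
small [[ 0.613 -0.315  0.01 ]
 [ 0.485 -0.301  0.01 ]
 [ 0.505 -0.2    0.01 ]
 [ 0.627 -0.221  0.01 ]]
[[ 0.493 -0.22   0.01 ]
 [ 0.62  -0.236  0.01 ]
 [ 0.606 -0.328  0.01 ]
 [ 0.478 -0.314  0.01 ]]
long [[ 0.496 -0.08   0.015]
 [ 0.411 -0.059  0.015]] [[ 0.406 -0.069  0.015]
 [ 0.495 -0.092  0.015]]
short [[0.713 0.075 0.015]
 [0.652 0.079 0.015]] [[0.654 0.076 0.015]
 [0.714 0.067 0.015]]
bot [[0.463 0.096 0.066]] [[0.451 0.085 0.066]]
jar [[0.551 0.011 0.05 ]] [[ 0.545 -0.001  0.05 ]]
box [[ 0.69  -0.073  0.032]] [[ 0.689 -0.077  0.032]]
```

Request:
send_rows(
  commands=[
    [-0.2, -1, 0.3, 0, 0, 0, -1],
    [-0.2, -1, 0.3, 0, 0, 0, -1],
    [-0.2, -1, 0.3, 0, 0, 0, -1],
    [-0.2, -1, 0.3, 0, 0, 0, -1],
    [-0.2, -1, 0.3, 0, 0, 0, -1],
    [-0.2, -1, 0.3, 0, 0, 0, -1],
    [-0.2, -1, 0.3, 0, 0, 0, -1],
    [-0.2, -1, 0.3, 0, 0, 0, -1],
    [-0.2, -1, 0.3, 0, 0, 0, -1],
    [0, 0, 0, 0, 0, 0, -1],
  ],
)

```text
time: 0.98
ee_pos: [0.563, -0.2774, 0.3023]
eef_rot: [0.704, 0.71, -0.003, -0.004]
ft_force: [-0.4, -1.6, -0.2]
width: 0.0871
```

```bash
cat > snap.py <<'E'
import sys,pickle
from h import *
def snap(tag,cams=("wrist",)):
    for n in cams:
        st=r.read_state(); im=r.camera(n); cv2.imwrite(f"pics/{tag}_{n}.png",im)
        pickle.dump({k:np.array(v) for k,v in st.items()},open(f"pics/{tag}_{n}.pkl","wb"))
    print(np.round(st["ee_pos"],4),np.round(st["eef_rot"],3),st["time"])
if __name__=="__main__": snap(sys.argv[1],sys.argv[2:] or("wrist",))
E
python3 snap.py v1 wrist side scene
```

```text
[ 0.5649 -0.2714  0.3008] [ 0.702  0.712 -0.002 -0.006] 1.0833
```

View pics/v1_wrist.png

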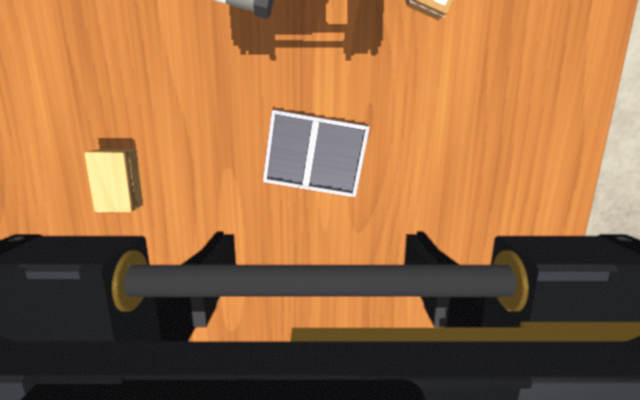

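```bash
cat > tray.py <<'E'
import sys,pickle
from h import *
def load(tag,n="wrist"):
    return cv2.imread(f"pics/{tag}_{n}.png"),cam(n,pickle.load(open(f"pics/{tag}_{n}.pkl","rb")))
def tray(tag,box,n="wrist",smax=70):
    im,c=load(tag,n);x0,y0,x1,y1=box
    hsv=cv2.cvtColor(im,cv2.COLOR_BGR2HSV);m=np.zeros(im.shape[:2],np.uint8)
    m[y0:y1,x0:x1]=(hsv[y0:y1,x0:x1,1]<smax)*255
    m=cv2.morphologyEx(m,cv2.MORPH_OPEN,np.ones((3,3)));m=cv2.morphologyEx(m,cv2.MORPH_CLOSE,np.ones((7,7)))
    k=max(cv2.findContours(m,cv2.RETR_EXTERNAL,cv2.CHAIN_APPROX_NONE)[0],key=cv2.contourArea)
    P=cast(c,k[:,0,:],.010)[:,:2]*1000
    rc=cv2.minAreaRect(P.astype(np.float32));cr=cv2.boxPoints(rc)
    print(tag,n,"centre",np.round(rc[0],1),"size",np.round(rc[1],1),"ang",round(rc[2],1));print(np.round(cr,0).tolist())
    q=cv2.approxPolyDP(cv2.convexHull(k),4,True)[:,0];print("px",q.tolist(),np.round(cast(c,q,.01)[:,:2]*1000).tolist())
if __name__=="__main__": 
    tray("v1",(240,90,390,215))
    tray("v1",(350,210,480,280),"side")
E
python3 tray.py
```

```text
v1 wrist centre [ 553.8 -267.5] size [ 97.7 128.8] ang 80.9
[[482.0, -306.0], [610.0, -326.0], [625.0, -229.0], [498.0, -209.0]]
px [[272, 110], [368, 126], [354, 196], [263, 180]] [[498.0, -211.0], [623.0, -230.0], [608.0, -324.0], [484.0, -303.0]]
v1 side centre [ 548.8 -271.8] size [104.1 134.1] ang 80.9
[[474.0, -313.0], [607.0, -334.0], [623.0, -231.0], [491.0, -210.0]]
px [[447, 253], [395, 267], [375, 241], [423, 228]] [[599.0, -331.0], [475.0, -308.0], [497.0, -214.0], [622.0, -233.0]]
```

Request:
send_rows(
  commands=[
    [0, 1, 0, 0, 0, 0, -1],
    [0, 1, 0, 0, 0, 0, -1],
    [0, 1, 0, 0, 0, 0, -1],
    [0, 1, 0, 0, 0, 0, -1],
    [0, 1, 0, 0, 0, 0, -1],
    [0, 0.6, 0, 0, 0, 0, -1],
    [0, 0, 0, 0, 0, 0, -1],
    [0, 0, 0, 0, 0, 0, -1],
  ],
)

```text
time: 1.8
ee_pos: [0.5636, -0.0804, 0.2953]
eef_rot: [0.695, 0.719, -0.002, -0.01]
ft_force: [0.9, -0.7, -0.1]
width: 0.0867
```

```bash
python3 snap.py v2 wrist scene side
```

```text
[ 0.5637 -0.0818  0.2953] [ 0.696  0.718 -0.002 -0.01 ] 1.9
```

View pics/v2_wrist.png

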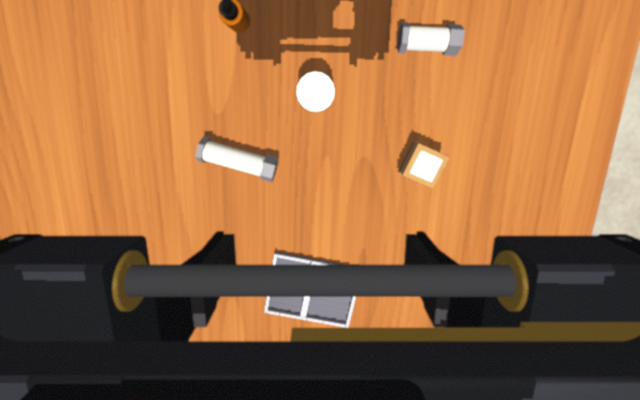

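Request:
send_rows(
  commands=[
    [-0.2, 1, 0, 0, 0, 0, -1],
    [-0.2, 1, 0, 0, 0, 0, -1],
    [-0.2, 1, 0, 0, 0, 0, -1],
    [-0.2, 1, 0, 0, 0, 0, -1],
    [-0.2, 1, 0, 0, 0, 0, -1],
    [-0.2, 1, 0, 0, 0, 0, -1],
    [-0.2, 1, 0, 0, 0, 0, -1],
    [-0.2, 1, 0, 0, 0, 0, -1],
    [0, 0.8, 0, 0, 0, 0, -1],
    [0, 0, 0, 0, 0, 0, -1],
  ],
)

```text
time: 2.78
ee_pos: [0.5142, 0.1738, 0.2939]
eef_rot: [0.708, 0.707, -0.005, -0.008]
ft_force: [-0.4, -0.9, 0.7]
width: 0.0867
```

```bash
python3 snap.py v3 wrist scene side
```

```text
[0.5152 0.1692 0.2939] [ 0.709  0.705 -0.005 -0.008] 2.8833
```

View pics/v3_wrist.png

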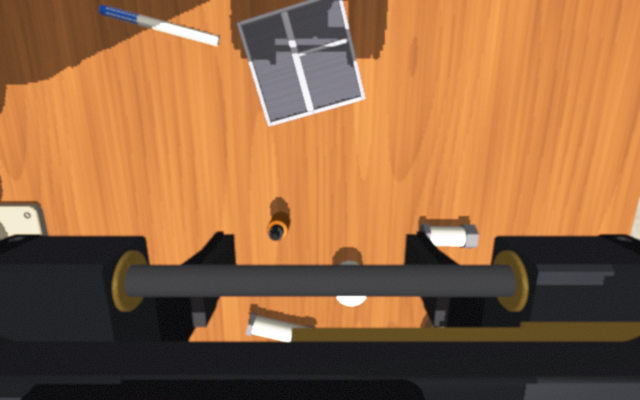

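Request:
send_rows(
  commands=[
    [0, 1, 0, 0, 0, 0, -1],
    [0, 1, 0, 0, 0, 0, -1],
    [0, 0, 0, 0, 0, 0, -1],
    [0, 0, 0, 0, 0, 0, -1],
  ],
)

```text
time: 3.27
ee_pos: [0.5194, 0.22, 0.2938]
eef_rot: [0.715, 0.699, -0.006, -0.006]
ft_force: [0.7, -1.1, -0.6]
width: 0.0871
```

```bash
python3 snap.py v4 wrist
python3 - <<'E'
from tray import *
im,c=load("v4");cv2.imwrite("pics/v4c.png",cv2.resize(im[:240],(800,300)))
E
```

```text
[0.5194 0.22   0.2938] [ 0.715  0.699 -0.006 -0.006] 3.2667
```

View pics/v4c.png

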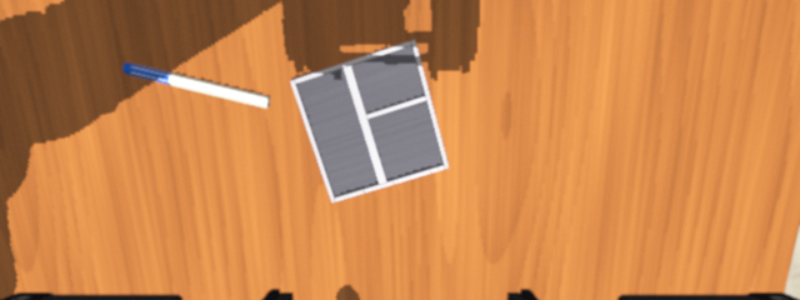

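```bash
cat > obj.py <<'E'
from tray import *
def blob(tag,box,mask,n="wrist"):
    im,c=load(tag,n);x0,y0,x1,y1=box;hsv=cv2.cvtColor(im,cv2.COLOR_BGR2HSV)
    m=np.zeros(im.shape[:2],np.uint8);m[y0:y1,x0:x1]=mask(hsv[y0:y1,x0:x1].astype(int))*255
    m=cv2.morphologyEx(m,cv2.MORPH_OPEN,np.ones((2,2)))
    k=max(cv2.findContours(m,cv2.RETR_EXTERNAL,cv2.CHAIN_APPROX_NONE)[0],key=cv2.contourArea)
    return k[:,0,:],c
white=lambda h:(h[...,1]<60)&(h[...,2]>150)
lowsat=lambda h:h[...,1]<90
def rect(tag,box,mask,z,name,n="wrist"):
    k,c=blob(tag,box,mask,n);P=(cast(c,k,z)[:,:2]*1000).astype(np.float32);rc=cv2.minAreaRect(P)
    print(name,tag,n,"c",np.round(rc[0],1),"size",np.round(rc[1],1),"ang",round(rc[2],1),"px",np.round(k.mean(0)))
E
python3 - <<'E'
from obj import *
tray("v4",(225,25,370,165)); tray("v4",(225,25,370,165),smax=110)
rect("v2",(190,135,280,182),lowsat,.015,"long")
rect("v2",(190,135,280,182),white,.015,"longbarrel")
rect("v2",(390,15,470,60),lowsat,.015,"short")
rect("v2",(390,15,470,60),white,.015,"shortbarrel")
rect("v2",(290,65,340,115),white,.05,"jar")
rect("v2",(400,140,455,190),white,.032,"boxlabel")
rect("v2",(400,140,455,190),lambda h:h[...,2]>150,.032,"box")
amber=lambda h:h[...,2]<75
rect("v3",(262,220,300,245),amber,.060,"bottle teat")
E
```

```text
v4 wrist centre [487.9 299.7] size [128.6 127.2] ang 15.3
[[409.0, 344.0], [443.0, 221.0], [567.0, 255.0], [533.0, 378.0]]
px [[331, 32], [358, 133], [265, 161], [233, 64]] [[532.0, 376.0], [565.0, 257.0], [443.0, 223.0], [411.0, 344.0]]
v4 wrist centre [487.9 299.8] size [130.3 128.5] ang 15.3
[[408.0, 345.0], [442.0, 221.0], [568.0, 255.0], [534.0, 379.0]]
px [[332, 32], [358, 134], [264, 161], [232, 64]] [[533.0, 376.0], [565.0, 256.0], [442.0, 223.0], [410.0, 344.0]]
long v2 wrist c [450.9 -77.1] size [ 34.3 105.6] ang 75.8 px [238. 160.]
longbarrel v2 wrist c [450.1 -78.1] size [ 25.4 102.9] ang 75.8 px [236. 160.]
short v2 wrist c [686.8  74.5] size [34.1 77.3] ang 89.5 px [431.  39.]
shortbarrel v2 wrist c [689.2  74.7] size [26.3 71.8] ang 89.6 px [433.  39.]
jar v2 wrist c [552.4   8.5] size [43.6 43.7] ang 2.0 px [316.  92.]
boxlabel v2 wrist c [693.6 -75.3] size [31.6 31.7] ang 69.0 px [427. 167.]
box v2 wrist c [696.6 -73.8] size [69.6 61.8] ang 2.2 px [432. 167.]
bottle teat v3 wrist c [456.9  95.4] size [18.4 13.1] ang 66.7 px [277. 233.]
```

```bash
cat > go.py <<'E'
# usage: go.py x y z(TCP) jawyaw_deg : remaining motion in row units
import sys
from h import *
def R_of(yaw):
    a=np.radians(yaw);y=np.array([np.cos(a),np.sin(a),0]);z=np.array([0,0,-1.]);return np.c_[np.cross(y,z),y,z]
def go(x,y,z,yaw):
    s=r.read_state();R=Ro.from_quat(s["eef_rot"]).as_matrix()
    d=(np.array([x,y,z])-s["ee_pos"])/.03
    v=(Ro.from_matrix(R_of(yaw)@R.T)).as_rotvec(degrees=True)/5
    print("t%.1f pos"%s["time"],np.round(s["ee_pos"],4),"yaw %.1f"%np.degrees(np.arctan2(R[1,1],R[0,1])),"w %.4f"%s["width"],"F",np.round(s["ft_force"],1),"q",np.round(s["joint_positions"],2))
    print("units: shift",np.round(d,2),"turn",np.round(v,2))
go(*map(float,sys.argv[1:5]))
E
python3 go.py .451 -.0775 .10 75.8
```

```text
t3.3 pos [0.5192 0.2202 0.2937] yaw -1.3 w 0.0871 F [-0.5 -0.3 -1.1] q [-0.25  0.19 -0.26  1.49  0.04  1.48 -0.54]
units: shift [-2.27 -9.92 -6.46] turn [ 0.13 -0.17 15.43]
```

Request:
send_rows(
  commands=[
    [-0.2, -1, -0.4, 0, 0, 1, -1],
    [-0.2, -1, -0.4, 0, 0, 1, -1],
    [-0.2, -1, -0.4, 0, 0, 1, -1],
    [-0.2, -1, -0.4, 0, 0, 1, -1],
    [-0.2, -1, -0.4, 0, 0, 1, -1],
    [-0.2, -1, -0.4, 0, 0, 1, -1],
    [-0.2, -1, -0.4, 0, 0, 1, -1],
    [-0.2, -1, -0.4, 0, 0, 1, -1],
    [-0.2, -1, -0.4, 0, 0, 1, -1],
    [-0.2, -0.8, -0.4, 0, 0, 1, -1],
  ],
)

```text
time: 4.15
ee_pos: [0.4545, -0.098, 0.1718]
eef_rot: [0.343, 0.939, -0.006, -0.002]
ft_force: [1.0, 0.5, 0.2]
width: 0.0871
```

```bash
python3 go.py .451 -.0775 .10 75.8;python3 go.py .451 -.0775 .10 75.8
```

```text
t4.2 pos [ 0.4545 -0.098   0.1718] yaw 49.9 w 0.0871 F [1.  0.5 0.2] q [ 0.14  0.02 -0.03  1.93  0.01  1.19  0.97]
units: shift [-0.12  0.68 -2.39] turn [ 0.12 -0.06  5.18]
t4.2 pos [ 0.4545 -0.098   0.1718] yaw 49.9 w 0.0871 F [1.  0.5 0.2] q [ 0.14  0.02 -0.03  1.93  0.01  1.19  0.97]
units: shift [-0.12  0.68 -2.39] turn [ 0.12 -0.06  5.18]
```

Request:
send_rows(
  commands=[
    [0, 0.5, -0.6, 0.1, 0, 1, -1],
    [0, 0.2, -0.6, 0, 0, 1, -1],
    [0, 0, -0.6, 0, 0, 1, -1],
    [0, 0, -0.5, 0, 0, 1, -1],
    [0, 0, 0, 0, 0, 0.5, -1],
    [0, 0, 0, 0, 0, 0, -1],
    [0, 0, 0, 0, 0, 0, -1],
  ],
)

```text
time: 4.73
ee_pos: [0.4468, -0.0969, 0.0984]
eef_rot: [0.157, 0.988, -0.003, -0.003]
ft_force: [0.0, -1.1, -1.5]
width: 0.0868
```

```bash
python3 go.py .451 -.0775 .10 75.8; python3 snap.py v5
```

```text
t4.7 pos [ 0.4468 -0.0969  0.0984] yaw 72.0 w 0.0868 F [ 0.  -1.1 -1.5] q [ 0.15  0.09 -0.05  2.03  0.01  1.03  1.36]
units: shift [0.14 0.65 0.05] turn [ 0.06 -0.08  0.77]
[ 0.4468 -0.0969  0.0984] [ 0.157  0.988 -0.003 -0.003] 4.7333
```

View pics/v5_wrist.png

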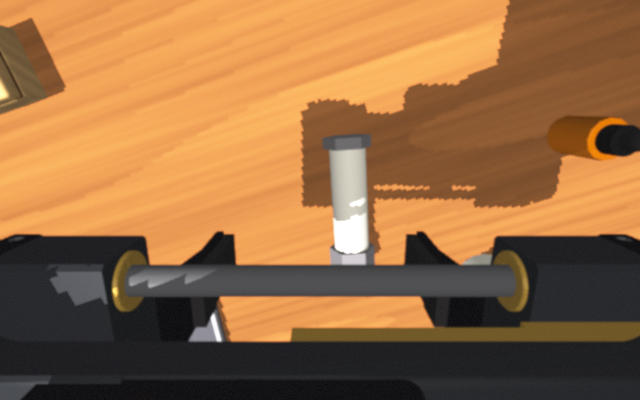

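Request:
send_rows(
  commands=[
    [0.14, 0.65, 0, 0, 0, 0.8, -1],
    [0, 0, -0.3, 0, 0, 0, -1],
    [0, 0, 0, 0, 0, 0, -1],
    [0, 0, 0, 0, 0, 0, -1],
  ],
)

```text
time: 5.12
ee_pos: [0.4529, -0.0774, 0.0916]
eef_rot: [0.123, 0.992, -0.003, -0.0]
ft_force: [-0.1, -0.4, 0.5]
width: 0.0867
```

```bash
python3 go.py .451 -.0775 .010 75.8
```

```text
t5.1 pos [ 0.4529 -0.0774  0.0916] yaw 75.8 w 0.0867 F [-0.1 -0.4  0.5] q [ 0.13  0.1  -0.07  2.03  0.02  1.01  1.38]
units: shift [-0.06 -0.   -2.72] turn [ 0.07 -0.02 -0.01]
```

Request:
send_rows(
  commands=[
    [-0.05, 0, -0.7, 0.07, 0, 0, -1],
    [0, 0, -0.7, 0, 0, 0, -1],
    [0, 0, -0.6, 0, 0, 0, -1],
    [0, 0, -0.4, 0, 0, 0, -1],
    [0, 0, 0, 0, 0, 0, -1],
    [0, 0, 0, 0, 0, 0, -1],
  ],
)

```text
time: 5.62
ee_pos: [0.454, -0.0779, 0.0207]
eef_rot: [0.125, 0.992, -0.0, 0.002]
ft_force: [-0.0, -0.3, -0.3]
width: 0.0868
```

```bash
python3 go.py .451 -.0775 .010 75.8
```

```text
t5.6 pos [ 0.454  -0.0779  0.0207] yaw 75.7 w 0.0868 F [-0.  -0.3 -0.3] q [ 0.13  0.2  -0.07  2.09  0.02  0.84  1.38]
units: shift [-0.1   0.01 -0.36] turn [0.01 0.05 0.03]
```

Request:
send_rows(
  commands=[
    [-0.1, 0, -0.36, 0, 0, 0, -1],
    [0, 0, 0, 0, 0, 0, -1],
    [0, 0, 0, 0, 0, 0, 1],
    [0, 0, 0, 0, 0, 0, 1],
    [0, 0, 0, 0, 0, 0, 1],
    [0, 0, 0, 0, 0, 0, 1],
    [0, 0, 0, 0, 0, 0, 1],
    [0, 0, 0, 0, 0, 0, 1],
    [0, 0, 0, 0, 0, 0, 1],
    [0, 0, 0, 0, 0, 0, 1],
  ],
  grip_force=15,
)

```text
time: 6.45
ee_pos: [0.4555, -0.0786, 0.0165]
eef_rot: [0.125, 0.992, 0.0, 0.007]
ft_force: [0.1, 0.6, 0.2]
width: 0.0419
```

```bash
python3 go.py .451 -.0775 .10 75.8
```

```text
t6.5 pos [ 0.4555 -0.0786  0.0165] yaw 75.6 w 0.0419 F [0.1 0.6 0.2] q [ 0.13  0.21 -0.07  2.1   0.02  0.82  1.37]
units: shift [-0.15  0.04  2.78] turn [0.02 0.15 0.04]
```

Request:
send_rows(
  commands=[
    [-0.1, 0, -0.3, 0, 0.1, 0, 0.03],
    [0, 0, 0, 0, 0, 0, 0.03],
  ],
)

```text
time: 6.62
ee_pos: [0.4524, -0.0786, 0.0069]
eef_rot: [0.125, 0.992, -0.001, 0.002]
ft_force: [-0.4, 0.9, -1.1]
width: 0.0419
```

```bash
python3 go.py .451 -.0775 .010 75.8
```

```text
t6.6 pos [ 0.4524 -0.0786  0.0069] yaw 75.6 w 0.0419 F [-0.4  0.9 -1.1] q [ 0.13  0.23 -0.06  2.1   0.02  0.81  1.37]
units: shift [-0.05  0.04  0.1 ] turn [0.02 0.05 0.04]
```

Request:
send_rows(
  commands=[
    [-0.05, 0, 0.05, 0, 0, 0, 1],
    [0, 0, 0, 0, 0, 0, 1],
    [0, 0, 0, 0, 0, 0, 1],
    [0, 0, 0, 0, 0, 0, 1],
    [0, 0, 0, 0, 0, 0, 1],
  ],
)

```text
time: 7.03
ee_pos: [0.4499, -0.0784, 0.0076]
eef_rot: [0.125, 0.992, -0.001, 0.001]
ft_force: [-0.2, 0.5, -1.0]
width: 0.0254
```

```bash
python3 go.py .451 -.0775 .010 75.8
```

```text
t7.0 pos [ 0.4499 -0.0784  0.0076] yaw 75.6 w 0.0254 F [-0.2  0.5 -1. ] q [ 0.13  0.22 -0.07  2.11  0.02  0.81  1.37]
units: shift [0.04 0.03 0.08] turn [0.02 0.03 0.04]
```

Request:
send_rows(
  commands=[
    [0, 0, 0, 0, 0, 0, 0.2],
    [0, 0, 0.13, 0, 0, 0, 0.2],
    [0, 0, 0, 0, 0, 0, 0.2],
  ],
)

```text
time: 7.28
ee_pos: [0.45, -0.0785, 0.0119]
eef_rot: [0.125, 0.992, -0.001, 0.001]
ft_force: [0.3, 1.3, 0.9]
width: 0.0332
```

```bash
python3 go.py .451 -.0775 .011 75.8
```

```text
t7.3 pos [ 0.45   -0.0785  0.0119] yaw 75.6 w 0.0332 F [0.3 1.3 0.9] q [ 0.13  0.21 -0.07  2.1   0.02  0.82  1.37]
units: shift [ 0.03  0.03 -0.03] turn [0.02 0.03 0.04]
```

Request:
send_rows(
  commands=[
    [0, 0, 0, 0, 0, 0, 1],
    [0, 0, 0, 0, 0, 0, 1],
    [0, 0, 0, 0, 0, 0, 1],
    [0, 0, 0, 0, 0, 0, 1],
    [0, 0, 0.3, 0, 0, 0, 1],
    [0, 0, 0.6, 0, 0, 0, 1],
    [0, 0, 0.8, 0, 0, 0, 1],
    [0, 0, 0.8, 0, 0, 0, 1],
    [0, 0, 0, 0, 0, 0, 1],
    [0, 0, 0, 0, 0, 0, 1],
  ],
)

```text
time: 8.12
ee_pos: [0.4486, -0.0783, 0.0922]
eef_rot: [0.125, 0.992, -0.001, 0.0]
ft_force: [0.3, -0.4, -0.9]
width: 0.0254
```

```bash
python3 go.py .4542 .2905 .080 15.3; python3 snap.py v6 wrist side
```

```text
t8.1 pos [ 0.4486 -0.0783  0.0922] yaw 75.6 w 0.0254 F [ 0.3 -0.4 -0.9] q [ 0.14  0.09 -0.07  2.04  0.01  1.01  1.38]
units: shift [ 0.19 12.29 -0.41] turn [  0.02  -0.   -12.06]
[ 0.449  -0.0783  0.0924] [ 0.125  0.992 -0.001  0.001] 8.1667
```

View pics/v6_wrist.png

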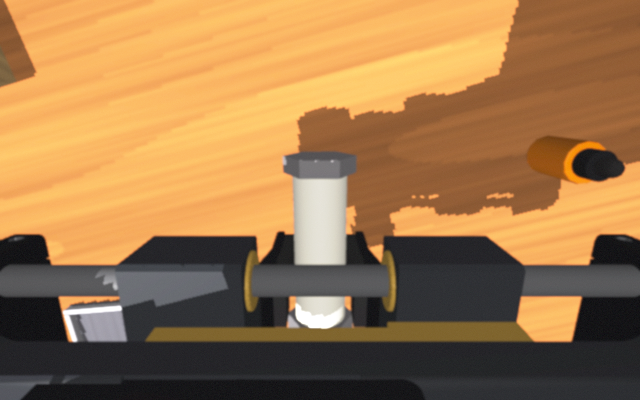

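View pics/v6_side.png

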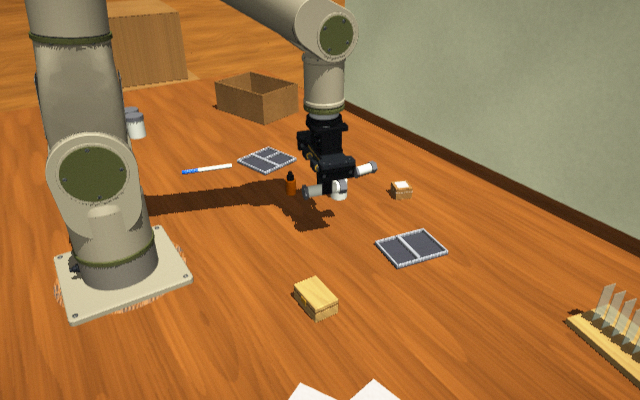

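Request:
send_rows(
  commands=[
    [0, 0.7, 0.7, 0, 0, -1, 1],
    [0, 1, 0.5, 0, 0, -1, 1],
    [0, 1, 0.1, 0, 0, -1, 1],
    [0, 1, 0, 0, 0, -1, 1],
    [0, 1, 0, 0, 0, -1, 1],
    [0, 1, 0, 0, 0, -1, 1],
    [0, 1, 0, 0, 0, -1, 1],
    [0, 1, 0, 0, 0, -1, 1],
    [0, 1, 0, 0, 0, -1, 1],
    [0, 0.8, 0, 0, 0, -1, 1],
  ],
)

```text
time: 9.05
ee_pos: [0.441, 0.2121, 0.1238]
eef_rot: [0.554, 0.833, -0.003, -0.007]
ft_force: [-0.1, -0.6, -1.0]
width: 0.0254
```

```bash
python3 go.py .4542 .2905 .080 15.3
```

```text
t9.1 pos [0.441  0.2121 0.1238] yaw 22.7 w 0.0254 F [-0.1 -0.6 -1. ] q [-0.24  0.15 -0.32  1.91  0.04  1.1  -0.17]
units: shift [ 0.44  2.61 -1.46] turn [-0.05 -0.16 -1.49]
```

Request:
send_rows(
  commands=[
    [0.3, 0.9, -0.4, 0, -0.1, -0.7, 1],
    [0.1, 0.9, -0.4, 0, 0, -0.6, 1],
    [0, 0.3, -0.2, 0, 0, 0, 1],
    [0, 0, 0, 0, 0, 0, 1],
    [0, 0, 0, 0, 0, 0, 1],
    [0, 0, 0, 0, 0, 0, 1],
  ],
)

```text
time: 9.55
ee_pos: [0.4484, 0.2828, 0.0871]
eef_rot: [0.602, 0.799, -0.003, -0.006]
ft_force: [0.2, -0.9, -0.2]
width: 0.0257
```

```bash
python3 go.py .4542 .2905 .060 15.3
```

```text
t9.6 pos [0.4484 0.2828 0.0871] yaw 16.0 w 0.0257 F [ 0.2 -0.9 -0.2] q [-0.34  0.28 -0.34  1.85  0.09  1.05 -0.44]
units: shift [ 0.19  0.26 -0.9 ] turn [-0.04 -0.16 -0.14]
```

Request:
send_rows(
  commands=[
    [0.2, 0.26, -0.4, 0, -0.15, -0.1, 1],
    [0, 0, -0.4, 0, 0, 0, 1],
    [0, 0, 0, 0, 0, 0, 1],
    [0, 0, 0, 0, 0, 0, 1],
    [0, 0, 0, 0, 0, 0, 1],
  ],
)

```text
time: 9.97
ee_pos: [0.4557, 0.2848, 0.063]
eef_rot: [0.607, 0.795, 0.0, -0.0]
ft_force: [-0.1, -0.5, -0.9]
width: 0.0253
```

```bash
python3 go.py .4542 .2905 .0145 15.3; python3 snap.py v7
```

```text
t10.0 pos [0.4557 0.2848 0.063 ] yaw 15.2 w 0.0253 F [-0.1 -0.5 -0.9] q [-0.35  0.31 -0.33  1.86  0.12  0.99 -0.47]
units: shift [-0.05  0.19 -1.62] turn [-0.01 -0.    0.01]
[0.4557 0.2848 0.063 ] [ 0.607  0.795  0.    -0.   ] 9.9667
```

View pics/v7_wrist.png

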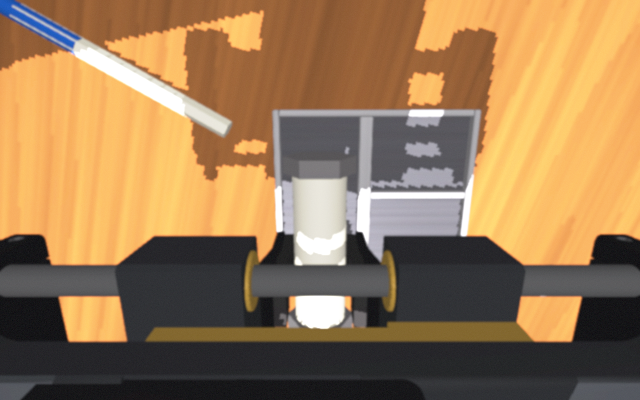

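Request:
send_rows(
  commands=[
    [-0.05, 0.2, -0.5, 0, 0, 0, 1],
    [0, 0, -0.5, 0, 0, 0, 1],
    [0, 0, 0, 0, 0, 0, 1],
    [0, 0, 0, 0, 0, 0, 1],
    [0, 0, 0, 0, 0, 0, 1],
  ],
)

```text
time: 10.43
ee_pos: [0.4564, 0.2901, 0.0362]
eef_rot: [0.608, 0.794, 0.002, 0.001]
ft_force: [0.2, -0.5, -0.8]
width: 0.0255
```

```bash
python3 go.py .4542 .2905 .0145 15.3
```

```text
t10.4 pos [0.4564 0.2901 0.0362] yaw 15.1 w 0.0255 F [ 0.2 -0.5 -0.8] q [-0.37  0.35 -0.33  1.87  0.14  0.94 -0.49]
units: shift [-0.07  0.01 -0.72] turn [-0.03  0.05  0.04]
```

Request:
send_rows(
  commands=[
    [-0.07, 0, -0.4, 0, 0.05, 0, 1],
    [0, 0, -0.2, 0, 0, 0, 1],
    [0, 0, 0, 0, 0, 0, 1],
    [0, 0, 0, 0, 0, 0, 1],
  ],
)

```text
time: 10.77
ee_pos: [0.4554, 0.2904, 0.0187]
eef_rot: [0.608, 0.794, 0.002, -0.0]
ft_force: [-0.1, 0.0, 0.0]
width: 0.0257
```

```bash
python3 go.py .4542 .2905 .0145 15.3
```

```text
t10.8 pos [0.4554 0.2904 0.0187] yaw 15.1 w 0.0257 F [-0.1  0.   0. ] q [-0.37  0.38 -0.32  1.88  0.15  0.9  -0.5 ]
units: shift [-0.04  0.   -0.14] turn [-0.05  0.02  0.04]
```

Request:
send_rows(
  commands=[
    [-0.04, 0, -0.12, 0, 0, 0, 1],
    [0, 0, 0, 0, 0, 0, 1],
    [0, 0, 0, 0, 0, 0, 1],
  ],
)

```text
time: 11.02
ee_pos: [0.4548, 0.2907, 0.0155]
eef_rot: [0.608, 0.794, 0.003, -0.0]
ft_force: [0.1, -0.1, -0.1]
width: 0.0254
```

```bash
python3 go.py .4542 .2905 .0145 15.3; python3 snap.py v8 side wrist;python3 - <<'E'
import cv2
a=cv2.imread("pics/v8_side.png")[100:220,180:380];cv2.imwrite("pics/v8z.png",cv2.resize(a,(800,480),interpolation=cv2.INTER_CUBIC))
E
```

```text
t11.0 pos [0.4548 0.2907 0.0155] yaw 15.1 w 0.0254 F [ 0.1 -0.1 -0.1] q [-0.37  0.38 -0.32  1.88  0.15  0.89 -0.51]
units: shift [-0.02 -0.01 -0.03] turn [-0.05  0.04  0.04]
[0.4547 0.2907 0.0154] [ 0.608  0.794  0.003 -0.   ] 11.0667
```

View pics/v8z.png

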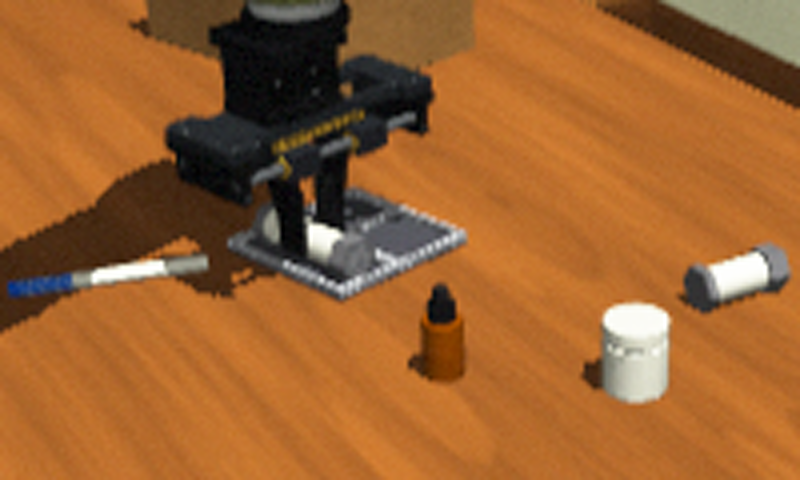

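View pics/v8_wrist.png

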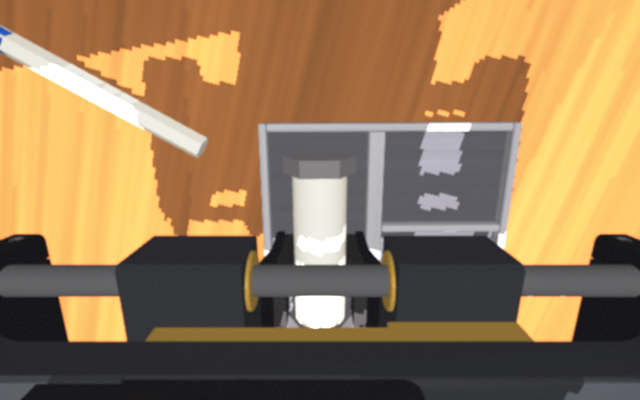

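Request:
send_rows(
  commands=[
    [0, 0, 0, 0, 0, 0, 0.4],
    [0, 0, 0, 0, 0, 0, 0.2],
    [0, 0, 0, 0, 0, 0, 0],
    [0, 0, 0, 0, 0, 0, 0],
    [0, 0, 0.3, 0, 0, 0, 0],
    [0, 0, 0.7, 0, 0, 0, 0],
    [0, 0, 1, 0, 0, 0, -0.2],
    [0, 0, 1, 0, 0, 0, -0.4],
    [0, -0.5, 0.8, 0, 0, 0, -0.4],
    [0, -0.8, 0, 0, 0, 0, -0.4],
  ],
)

```text
time: 11.95
ee_pos: [0.451, 0.2547, 0.1358]
eef_rot: [0.605, 0.796, 0.002, -0.002]
ft_force: [0.9, 0.3, 0.3]
width: 0.0585
```

```bash
python3 go.py .457 .093 .1 0; python3 snap.py v9 wrist
```

```text
t11.9 pos [0.451  0.2547 0.1358] yaw 15.5 w 0.0585 F [0.9 0.3 0.3] q [-0.3   0.19 -0.33  1.84  0.06  1.13 -0.38]
units: shift [ 0.2  -5.39 -1.19] turn [-0.07 -0.   -3.1 ]
[0.451  0.2547 0.1358] [ 0.605  0.796  0.002 -0.002] 11.95
```

View pics/v9_wrist.png

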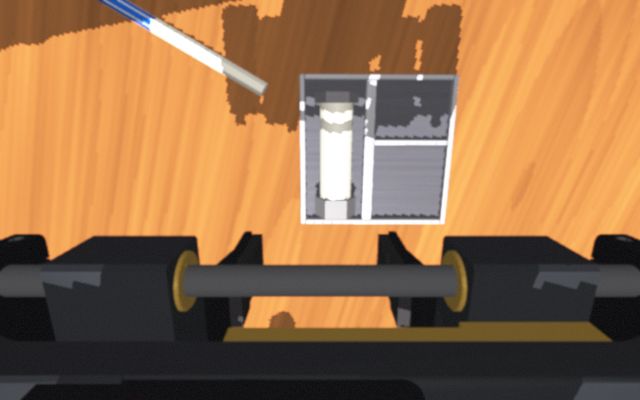

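Request:
send_rows(
  commands=[
    [0, -1, 0.3, 0, 0, 0, -0.4],
    [0, -1, 0.3, 0, 0, 0, -0.4],
    [0, -1, 0.3, 0, 0, 0, -0.4],
    [0, -1, 0.2, 0, 0, 0, -0.4],
    [0, -1, 0, 0, 0, 0, -0.4],
    [0, -1, 0, 0, 0, 0, -0.4],
    [0.1, -0.6, 0, 0, 0, 0, -0.4],
    [0.1, 0, 0, 0, 0, 0, -0.4],
    [0, 0, 0, 0, 0, 0, -0.4],
  ],
)

```text
time: 12.75
ee_pos: [0.4552, 0.0403, 0.1746]
eef_rot: [0.608, 0.794, 0.003, 0.0]
ft_force: [0.5, -0.3, -0.5]
width: 0.0609
```

```bash
python3 go.py .457 .093 .1 15.3; python3 snap.py v10 wrist
```

```text
t12.8 pos [0.4552 0.0403 0.1746] yaw 15.1 w 0.0609 F [ 0.5 -0.3 -0.5] q [-0.04  0.   -0.15  1.95 -0.    1.19  0.08]
units: shift [ 0.06  1.76 -2.49] turn [-0.05  0.05  0.04]
[0.4552 0.0403 0.1746] [0.608 0.794 0.003 0.   ] 12.75
```

View pics/v10_wrist.png

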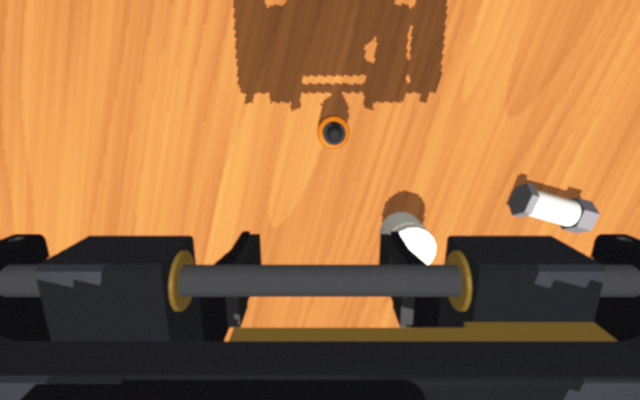

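```bash
python3 - <<'E'
from obj import *
# teat/cap dark
rect("v10",(310,110,360,155),lambda h:h[...,2]<70,.055,"cap")
rect("v10",(310,110,360,155),lambda h:(h[...,1]>215)&(h[...,2]>90)|(h[...,2]<70),.040,"body")
E
python3 - <<'E'
import cv2
a=cv2.imread("pics/v10_wrist.png")[100:160,294:374];cv2.imwrite("pics/v10z.png",cv2.resize(a,(640,480),interpolation=cv2.INTER_NEAREST))
E
```

```text
cap v10 wrist c [454.9  92.3] size [13.1 14.4] ang 15.2 px [335. 133.]
body v10 wrist c [455.9  91.4] size [13.8 15.2] ang 15.2 px [335. 133.]
```

View pics/v10z.png

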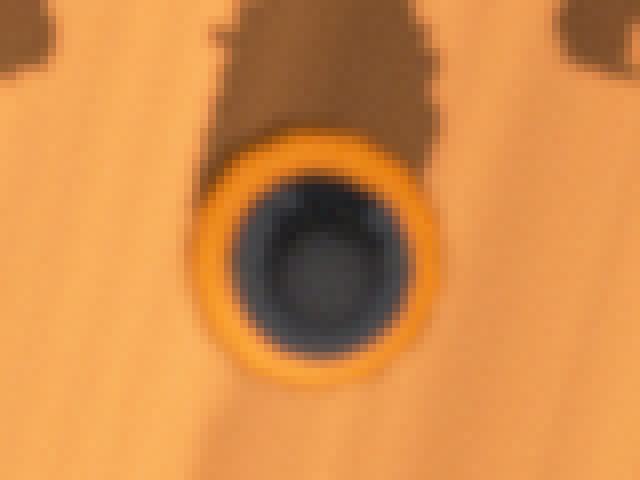

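Request:
send_rows(
  commands=[
    [0, 0.9, -0.5, 0, 0, 0, -0.5],
    [0, 0.7, -0.7, 0, 0, 0, -0.5],
    [0, 0.1, -0.5, 0, 0, 0, -0.5],
    [0, 0, 0, 0, 0, 0, -0.5],
    [0, 0, 0, 0, 0, 0, -0.5],
  ],
)

```text
time: 13.22
ee_pos: [0.4546, 0.0986, 0.1236]
eef_rot: [0.606, 0.796, 0.004, 0.0]
ft_force: [-0.2, -0.0, 0.2]
width: 0.0654
```

```bash
python3 go.py .455 .092 .014 15.3
```

```text
t13.2 pos [0.4546 0.0986 0.1236] yaw 15.4 w 0.0654 F [-0.2 -0.   0.2] q [-0.11  0.07 -0.21  1.99  0.01  1.08 -0.05]
units: shift [ 0.01 -0.22 -3.65] turn [-0.07  0.07 -0.02]
```

Request:
send_rows(
  commands=[
    [0, -0.22, -0.6, -0.05, 0.05, 0, -0.5],
    [0, 0, -0.7, 0, 0, 0, -0.5],
    [0, 0, -0.7, 0, 0, 0, -0.5],
    [0, 0, -0.6, 0, 0, 0, -0.5],
    [0, 0, -0.4, 0, 0, 0, -0.5],
    [0, 0, -0.2, 0, 0, 0, -0.5],
    [0, 0, 0, 0, 0, 0, -0.5],
    [0, 0, 0, 0, 0, 0, -0.5],
  ],
)

```text
time: 13.88
ee_pos: [0.4587, 0.0935, 0.0321]
eef_rot: [0.605, 0.796, 0.005, 0.003]
ft_force: [0.2, -0.2, 0.9]
width: 0.0655
```

```bash
python3 go.py .455 .092 .014 15.3
```

```text
t13.9 pos [0.4587 0.0935 0.0321] yaw 15.5 w 0.0655 F [ 0.2 -0.2  0.9] q [-0.11  0.2  -0.2   2.06  0.05  0.87 -0.07]
units: shift [-0.12 -0.05 -0.6 ] turn [-0.04  0.12 -0.05]
```

Request:
send_rows(
  commands=[
    [-0.12, -0.05, -0.5, 0, 0.1, 0, -0.5],
    [-0.03, 0, -0.1, 0, 0, 0, -0.5],
    [0, 0, 0, 0, 0, 0, 0],
    [0, 0, 0, 0, 0, 0, 0.1],
  ],
)

```text
time: 14.22
ee_pos: [0.4562, 0.0922, 0.0161]
eef_rot: [0.605, 0.796, 0.004, 0.001]
ft_force: [1.1, -0.5, -0.0]
width: 0.0582
```

```bash
python3 go.py .455 .092 .014 15.3
```

```text
t14.2 pos [0.4562 0.0922 0.0161] yaw 15.5 w 0.0582 F [ 1.1 -0.5 -0. ] q [-0.11  0.23 -0.2   2.08  0.06  0.84 -0.07]
units: shift [-0.04 -0.01 -0.07] turn [-0.05  0.06 -0.04]
```

Request:
send_rows(
  commands=[
    [-0.04, 0, -0.05, 0, 0, 0, 0.3],
    [0, 0, 0, 0, 0, 0, 0.3],
    [0, 0, 0, 0, 0, 0, 0.3],
    [0, 0, 0, 0, 0, 0, 0.5],
    [0, 0, 0, 0, 0, 0, 0.6],
    [0, 0, 0, 0, 0, 0, 1],
    [0, 0, 0, 0, 0, 0, 1],
    [0, 0, 0, 0, 0, 0, 1],
  ],
  grip_force=12,
)

```text
time: 14.88
ee_pos: [0.4558, 0.0925, 0.016]
eef_rot: [0.605, 0.796, 0.004, 0.002]
ft_force: [-0.2, 0.2, -0.7]
width: 0.0275
```

```bash
python3 go.py .455 .092 .014 15.3
```

```text
t14.9 pos [0.4558 0.0925 0.016 ] yaw 15.5 w 0.0275 F [-0.2  0.2 -0.7] q [-0.11  0.23 -0.2   2.08  0.06  0.83 -0.07]
units: shift [-0.03 -0.02 -0.07] turn [-0.06  0.09 -0.04]
```

Request:
send_rows(
  commands=[
    [0, 0, 0.4, 0, 0, 0, 1],
    [0, 0, 0.8, 0, 0, 0, 1],
    [0.1, 0.4, 0.9, 0, 0, 0, 1],
    [0.2, 0.8, 0.8, 0, 0, 0, 1],
    [0.2, 1, 0.2, 0, 0, 0, 1],
    [0.2, 1, 0, 0, 0, 0, 1],
    [0.2, 1, 0, 0, 0, 0, 1],
    [0.2, 1, 0, 0, 0, 0, 1],
    [0.2, 1, 0, 0, 0, 0, 1],
    [0.2, 0.8, 0, 0, 0, 0, 1],
  ],
)

```text
time: 15.72
ee_pos: [0.5003, 0.3044, 0.1141]
eef_rot: [0.61, 0.792, 0.003, 0.001]
ft_force: [0.7, 1.0, -0.8]
width: 0.0274
```

```bash
python3 go.py .5062 .343 .06 15.3
```

```text
t15.7 pos [0.5003 0.3044 0.1141] yaw 14.8 w 0.0274 F [ 0.7  1.  -0.8] q [-0.37  0.34 -0.31  1.69  0.12  1.12 -0.45]
units: shift [ 0.2   1.29 -1.8 ] turn [-0.04  0.07  0.1 ]
```

Request:
send_rows(
  commands=[
    [0, 0.4, -0.2, 0, 0, 0, 1],
    [0, 0.2, -0.3, 0, 0, 0, 1],
    [0, 0, -0.3, 0, 0, 0, 1],
    [0, 0, 0, 0, 0, 0, 1],
    [0, 0, 0, 0, 0, 0, 1],
  ],
)

```text
time: 16.13
ee_pos: [0.4982, 0.326, 0.0857]
eef_rot: [0.608, 0.794, 0.002, 0.0]
ft_force: [0.3, -0.8, 0.6]
width: 0.0276
```

```bash
python3 go.py .5062 .343 .06 15.3; python3 snap.py v11
```

```text
t16.1 pos [0.4982 0.326  0.0857] yaw 15.1 w 0.0276 F [ 0.3 -0.8  0.6] q [-0.4   0.4  -0.31  1.69  0.13  1.07 -0.49]
units: shift [ 0.27  0.57 -0.86] turn [-0.04  0.04  0.05]
[0.4982 0.326  0.0857] [0.608 0.794 0.002 0.   ] 16.1333
```

View pics/v11_wrist.png

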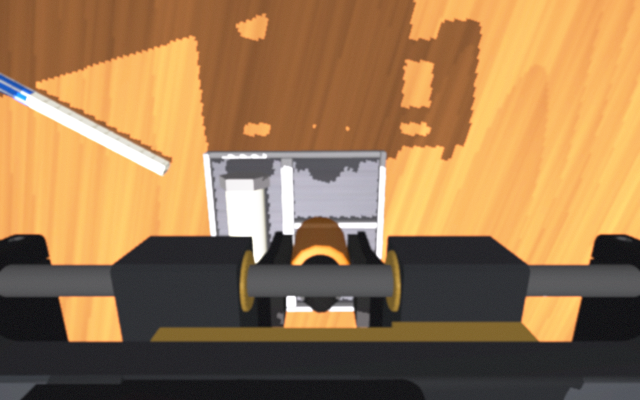

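Request:
send_rows(
  commands=[
    [0.27, 0.55, -0.2, 0, 0, 0, 1],
    [0, 0, -0.4, 0, 0, 0, 1],
    [0, 0, -0.3, 0, 0, 0, 1],
    [0, 0, 0, 0, 0, 0, 1],
    [0, 0, 0, 0, 0, 0, 1],
    [0, 0, 0, 0, 0, 0, 1],
  ],
)

```text
time: 16.68
ee_pos: [0.5085, 0.3349, 0.0582]
eef_rot: [0.612, 0.791, 0.001, 0.002]
ft_force: [0.2, 0.7, -1.2]
width: 0.0277
```

```bash
python3 go.py .5062 .343 .0195 15.3
```

```text
t16.7 pos [0.5085 0.3349 0.0582] yaw 14.6 w 0.0277 F [ 0.2  0.7 -1.2] q [-0.42  0.45 -0.3   1.67  0.16  1.04 -0.52]
units: shift [-0.08  0.27 -1.29] turn [0.   0.05 0.14]
```

Request:
send_rows(
  commands=[
    [-0.08, 0.27, 0, 0, 0, 0.1, 1],
    [0, 0, -0.4, 0, 0, 0, 1],
    [0, 0, -0.4, 0, 0, 0, 1],
    [0, 0, -0.1, 0, 0, 0, 1],
    [0, 0, 0, 0, 0, 0, 1],
    [0, 0, 0, 0, 0, 0, 1],
  ],
)

```text
time: 17.18
ee_pos: [0.5058, 0.3434, 0.0292]
eef_rot: [0.608, 0.794, 0.002, 0.002]
ft_force: [0.9, -0.1, 0.0]
width: 0.0272
```

```bash
python3 go.py .5062 .343 .0195 15.3
```

```text
t17.2 pos [0.5058 0.3434 0.0292] yaw 15.1 w 0.0272 F [ 0.9 -0.1  0. ] q [-0.43  0.49 -0.3   1.69  0.17  0.99 -0.53]
units: shift [ 0.01 -0.01 -0.32] turn [-0.    0.06  0.04]
```

Request:
send_rows(
  commands=[
    [0, 0, -0.2, 0, 0.06, 0, 1],
    [0, 0, -0.1, 0, 0, 0, 1],
    [0, 0, 0, 0, 0, 0, 1],
    [0, 0, 0, 0, 0, 0, 1],
  ],
)

```text
time: 17.52
ee_pos: [0.506, 0.3433, 0.0193]
eef_rot: [0.608, 0.794, -0.0, -0.0]
ft_force: [0.1, 0.3, -0.8]
width: 0.0274
```

```bash
python3 go.py .5062 .343 .0195 15.3; python3 snap.py v12 wrist side;python3 - <<'E'
import cv2
a=cv2.imread("pics/v12_side.png")[100:220,180:380];cv2.imwrite("pics/v12z.png",cv2.resize(a,(800,480),interpolation=cv2.INTER_CUBIC))
E
```

```text
t17.5 pos [0.506  0.3433 0.0193] yaw 15.1 w 0.0274 F [ 0.1  0.3 -0.8] q [-0.43  0.51 -0.3   1.69  0.17  0.97 -0.53]
units: shift [ 0.01 -0.01  0.01] turn [ 0.   -0.    0.04]
[0.506  0.3433 0.0194] [ 0.608  0.794 -0.    -0.   ] 17.5667
```

View pics/v12z.png

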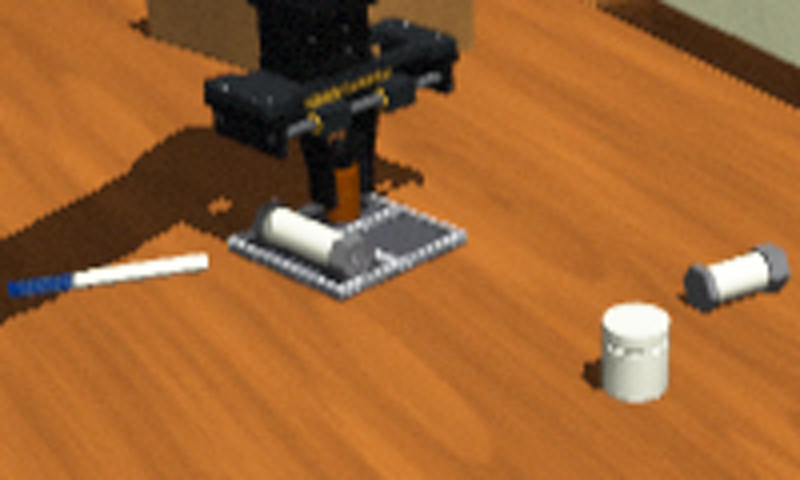

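View pics/v12_wrist.png

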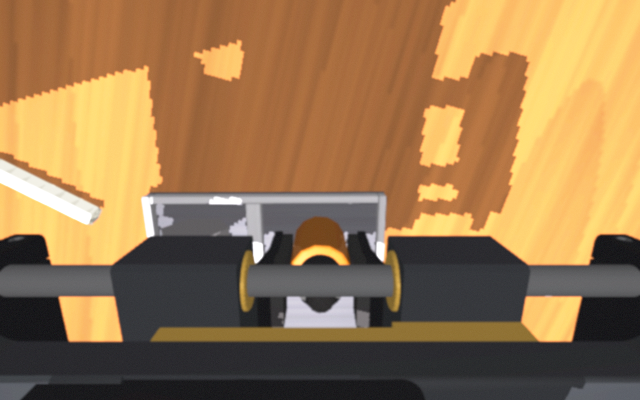

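Bottle is at its bay. I'll release with a small opening, then rise.

Request:
send_rows(
  commands=[
    [0, 0, 0, 0, 0, 0, 0.2],
    [0, 0, 0, 0, 0, 0, 0.1],
    [0, 0, 0, 0, 0, 0, 0.1],
    [0, 0, 0.2, 0, 0, 0, 0.1],
    [0, 0, 0.4, 0, 0, 0, 0.1],
    [0, 0, 0.7, 0, 0, 0, 0.1],
    [0, 0, 0.9, 0, 0, 0, 0],
    [0, 0, 1, 0, 0, 0, -0.2],
    [0, -0.4, 0.6, 0, 0, 0, -0.4],
    [0, -0.8, 0, 0, 0, 0, -0.6],
  ],
)

```text
time: 18.45
ee_pos: [0.5036, 0.3117, 0.1444]
eef_rot: [0.605, 0.796, 0.002, -0.001]
ft_force: [0.1, 0.3, 0.0]
width: 0.0561
```

```bash
python3 go.py .66 -.17 .18 69; python3 snap.py v13 wrist
```

```text
t18.4 pos [0.5036 0.3117 0.1444] yaw 15.5 w 0.0561 F [0.1 0.3 0. ] q [-0.37  0.33 -0.32  1.64  0.11  1.18 -0.44]
units: shift [  5.21 -16.06   1.19] turn [-0.05 -0.02 10.7 ]
[0.5036 0.3117 0.1444] [ 0.605  0.796  0.002 -0.001] 18.45
```

View pics/v13_wrist.png

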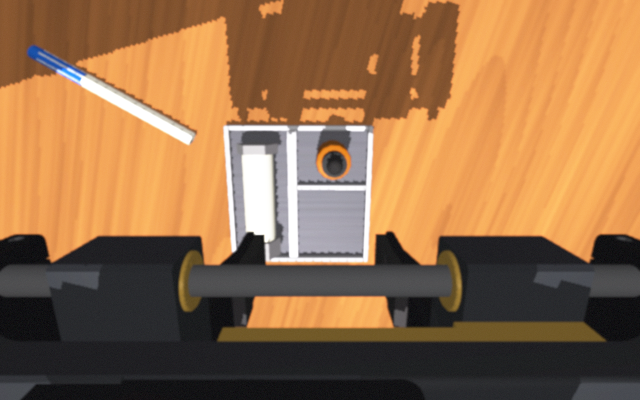

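Request:
send_rows(
  commands=[
    [0.55, -1, 0.2, 0, 0, 0.8, -0.9],
    [0.55, -1, 0.2, 0, 0, 0.8, -0.9],
    [0.55, -1, 0.2, 0, 0, 0.8, -0.9],
    [0.55, -1, 0.1, 0, 0, 0.8, -0.9],
    [0.55, -1, 0.1, 0, 0, 0.8, -0.9],
    [0.55, -1, 0, 0, 0, 0.8, -0.9],
    [0.55, -1, 0, 0, 0, 0.8, -0.9],
    [0.55, -1, 0, 0, 0, 0.8, -0.9],
    [0.55, -1, 0, 0, 0, 0.8, -0.9],
    [0.55, -1, 0, 0, 0, 0.8, -0.9],
  ],
)

```text
time: 19.33
ee_pos: [0.6716, -0.0014, 0.1834]
eef_rot: [0.278, 0.96, 0.005, 0.003]
ft_force: [-0.1, 1.3, -0.3]
width: 0.0825
```

```bash
python3 go.py .74 -.093 .17 69
```

```text
t19.3 pos [ 0.6716 -0.0014  0.1834] yaw 57.7 w 0.0825 F [-0.1  1.3 -0.3] q [ 0.11  0.46 -0.25  1.38  0.1   1.31  0.87]
units: shift [ 2.28 -3.05 -0.45] turn [-0.11  0.09  2.27]
```

Request:
send_rows(
  commands=[
    [0.6, -0.9, 0, -0.1, 0.1, 0.8, -0.9],
    [0.6, -0.8, 0, 0, 0, 0.8, -0.9],
    [0.5, -0.5, 0, 0, 0, 0.4, -0.9],
    [0.3, 0, 0, 0, 0, 0, -0.9],
    [0, 0, 0, 0, 0, 0, -0.9],
    [0, 0, 0, 0, 0, 0, -0.9],
  ],
)

```text
time: 19.83
ee_pos: [0.7348, -0.0846, 0.1882]
eef_rot: [0.194, 0.981, -0.002, 0.002]
ft_force: [0.5, -0.5, -0.2]
width: 0.0827
```

```bash
python3 go.py .74 -.093 .17 69;  python3 snap.py v14 wrist
```

```text
t19.8 pos [ 0.7348 -0.0846  0.1882] yaw 67.7 w 0.0827 F [ 0.5 -0.5 -0.2] q [ 0.19  0.62 -0.23  1.13  0.14  1.4   1.16]
units: shift [ 0.17 -0.28 -0.61] turn [0.06 0.03 0.27]
[ 0.7348 -0.0846  0.1882] [ 0.194  0.981 -0.002  0.002] 19.8333
```

View pics/v14_wrist.png

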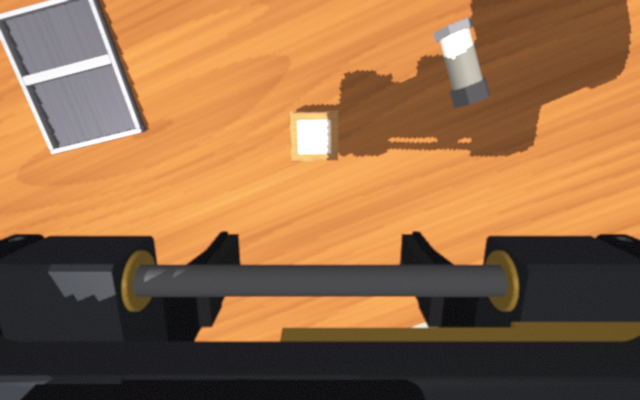

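Run:
```python
from obj import *
rect("v14",(285,100,345,165),white,.032,"boxlabel")
rect("v14",(435,10,495,110),lowsat,.015,"short")
im,c=load("v14")
a=im[95:170,270:370];cv2.imwrite("pics/v14z.png",cv2.resize(a,(800,600),interpolation=cv2.INTER_NEAREST))
```

```text
boxlabel v14 wrist c [693.  -74.1] size [30.6 31.8] ang 68.2 px [315. 137.]
short v14 wrist c [685.5  76.1] size [34.2 73.6] ang 89.4 px [463.  64.]
```

View pics/v14z.png

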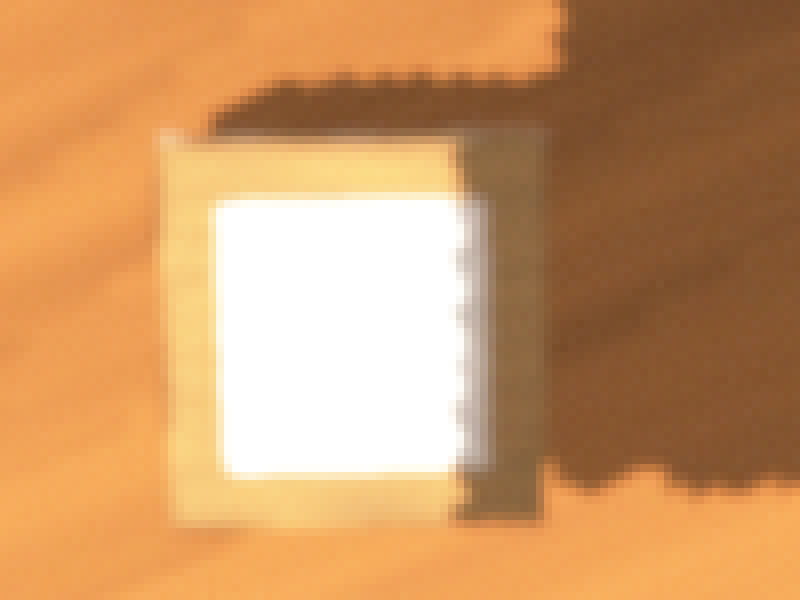

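Request:
send_rows(
  commands=[
    [-0.7, 0.15, -0.5, 0, 0, 0.2, -0.9],
    [-0.6, 0.15, -0.8, 0, 0, 0, -0.9],
    [-0.1, 0, -0.8, 0, 0, 0, -0.9],
    [0, 0, -0.6, 0, 0, 0, -0.9],
    [0, 0, -0.3, 0, 0, 0, -0.9],
    [0, 0, 0, 0, 0, 0, -0.9],
    [0, 0, 0, 0, 0, 0, -0.9],
  ],
)

```text
time: 20.47
ee_pos: [0.6879, -0.067, 0.101]
eef_rot: [0.181, 0.983, -0.001, 0.004]
ft_force: [0.4, -0.1, 0.2]
width: 0.0825
```

```bash
python3 go.py .693 -.0745 .014 68.6
```

```text
t20.5 pos [ 0.6879 -0.067   0.101 ] yaw 69.1 w 0.0825 F [ 0.4 -0.1  0.2] q [ 0.2   0.56 -0.25  1.4   0.15  1.18  1.14]
units: shift [ 0.17 -0.25 -2.9 ] turn [ 0.04  0.09 -0.1 ]
```

Request:
send_rows(
  commands=[
    [0.17, -0.25, -0.3, 0, 0.1, -0.1, -0.9],
    [0, 0, -0.6, 0, 0, 0, -0.9],
    [0, 0, -0.6, 0, 0, 0, -0.9],
    [0, 0, -0.5, 0, 0, 0, -0.9],
    [0, 0, -0.3, 0, 0, 0, -0.9],
    [0, 0, 0, 0, 0, 0, -0.9],
    [0, 0, 0, 0, 0, 0, -0.9],
  ],
)

```text
time: 21.05
ee_pos: [0.7, -0.0775, 0.0358]
eef_rot: [0.188, 0.982, -0.002, 0.005]
ft_force: [0.3, 0.6, 0.0]
width: 0.0831
```

```bash
python3 go.py .693 -.0745 .014 68.6
```

```text
t21.1 pos [ 0.7    -0.0775  0.0358] yaw 68.4 w 0.0831 F [0.3 0.6 0. ] q [ 0.2   0.65 -0.23  1.41  0.17  1.09  1.13]
units: shift [-0.23  0.1  -0.73] turn [0.06 0.1  0.04]
```

Request:
send_rows(
  commands=[
    [-0.23, 0.1, -0.4, 0, 0.1, 0, -0.9],
    [0, 0, -0.3, 0, 0, 0, -0.9],
    [0, 0, 0, 0, 0, 0, -0.6],
    [0, 0, 0, 0, 0, 0, -0.4],
    [0, 0, 0, 0, 0, 0, -0.3],
  ],
)

```text
time: 21.47
ee_pos: [0.6941, -0.0745, 0.0155]
eef_rot: [0.188, 0.982, -0.002, 0.002]
ft_force: [-0.2, -0.3, 0.3]
width: 0.0699
```

```bash
python3 go.py .693 -.0745 .014 68.6
```

```text
t21.5 pos [ 0.6941 -0.0745  0.0155] yaw 68.4 w 0.0699 F [-0.2 -0.3  0.3] q [ 0.2   0.67 -0.23  1.44  0.17  1.06  1.13]
units: shift [-0.04 -0.   -0.05] turn [0.06 0.03 0.05]
```

Request:
send_rows(
  commands=[
    [-0.03, 0, -0.05, 0, 0, 0, -0.2],
    [0, 0, 0, 0, 0, 0, -0.1],
    [0, 0, 0, 0, 0, 0, -0.05],
    [0, 0, 0, 0, 0, 0, 0],
    [0, 0, 0, 0, 0, 0, 0.2],
    [0, 0, 0, 0, 0, 0, 0.4],
    [0, 0, 0, 0, 0, 0, 0.6],
    [0, 0, 0, 0, 0, 0, 1],
  ],
  grip_force=15,
)

```text
time: 22.13
ee_pos: [0.694, -0.0746, 0.0156]
eef_rot: [0.188, 0.982, -0.002, 0.003]
ft_force: [-0.3, 0.0, -0.4]
width: 0.0439
```

```bash
python3 go.py .693 -.0745 .014 68.6
```

```text
t22.1 pos [ 0.694  -0.0746  0.0156] yaw 68.3 w 0.0439 F [-0.3  0.  -0.4] q [ 0.2   0.66 -0.23  1.44  0.17  1.05  1.13]
units: shift [-0.03  0.   -0.05] turn [0.06 0.06 0.05]
```

Request:
send_rows(
  commands=[
    [0, 0, 0.4, 0, 0, 0, 1],
    [0, 0, 0.8, 0, 0, 0, 1],
    [-0.2, 0.5, 0.9, 0, 0, 0.4, 1],
    [-0.5, 0.9, 0.8, 0, 0, 0.7, 1],
    [-0.5, 1, 0.2, 0, 0, 0.7, 1],
    [-0.5, 1, 0, 0, 0, 0.7, 1],
    [-0.5, 1, 0, 0, 0, 0.7, 1],
    [-0.5, 1, 0, 0, 0, 0.7, 1],
    [-0.5, 1, 0, 0, 0, 0.7, 1],
    [-0.5, 0.9, 0, 0, 0, 0.7, 1],
  ],
)

```text
time: 22.97
ee_pos: [0.5802, 0.1422, 0.1212]
eef_rot: [-0.045, 0.999, -0.005, 0.008]
ft_force: [0.5, -0.2, -1.2]
width: 0.044
```

```bash
python3 go.py .5243 .2806 .09 105.3
```

```text
t23.0 pos [0.5802 0.1422 0.1212] yaw 95.1 w 0.0440 F [ 0.5 -0.2 -1.2] q [ 0.02  0.37 -0.43  1.66  0.18  1.14  1.21]
units: shift [-1.86  4.61 -1.04] turn [0.08 0.2  2.04]
```

Request:
send_rows(
  commands=[
    [-0.4, 0.9, 0, 0.1, 0.1, 0.5, 1],
    [-0.4, 0.9, 0, 0, 0.1, 0.5, 1],
    [-0.4, 0.9, 0, 0, 0, 0.4, 1],
    [-0.3, 0.8, 0, 0, 0, 0.3, 1],
    [0, 0.3, 0, 0, 0, 0, 1],
    [0, 0, 0, 0, 0, 0, 1],
    [0, 0, 0, 0, 0, 0, 1],
  ],
)

```text
time: 23.55
ee_pos: [0.5289, 0.2694, 0.1296]
eef_rot: [-0.129, 0.992, 0.002, 0.003]
ft_force: [0.4, -0.7, -0.5]
width: 0.0436
```

```bash
python3 go.py .5243 .2806 .06 105.3
```

```text
t23.6 pos [0.5289 0.2694 0.1296] yaw 104.9 w 0.0436 F [ 0.4 -0.7 -0.5] q [-0.13  0.37 -0.52  1.65  0.2   1.17  1.14]
units: shift [-0.15  0.37 -2.32] turn [-0.05  0.06  0.08]
```

Request:
send_rows(
  commands=[
    [-0.15, 0.37, -0.3, 0, 0, 0, 1],
    [0, 0, -0.6, 0, 0, 0, 1],
    [0, 0, -0.6, 0, 0, 0, 1],
    [0, 0, -0.4, 0, 0, 0, 1],
    [0, 0, 0, 0, 0, 0, 1],
    [0, 0, 0, 0, 0, 0, 1],
    [0, 0, 0, 0, 0, 0, 1],
  ],
)

```text
time: 24.13
ee_pos: [0.531, 0.2705, 0.0733]
eef_rot: [-0.122, 0.993, -0.0, 0.005]
ft_force: [-0.3, 0.7, -1.2]
width: 0.0441
```

```bash
python3 go.py .5243 .2806 .019 105.3; python3 snap.py v15 wrist side;python3 - <<'E'
import cv2
a=cv2.imread("pics/v15_side.png")[80:200,180:380];cv2.imwrite("pics/v15z.png",cv2.resize(a,(800,480),interpolation=cv2.INTER_CUBIC))
E
```

```text
t24.1 pos [0.531  0.2705 0.0733] yaw 104.0 w 0.0441 F [-0.3  0.7 -1.2] q [-0.15  0.44 -0.5   1.69  0.24  1.06  1.09]
units: shift [-0.22  0.34 -1.81] turn [-0.01  0.12  0.26]
[0.5313 0.2706 0.0736] [-0.122  0.993 -0.     0.005] 24.1833
```

View pics/v15z.png

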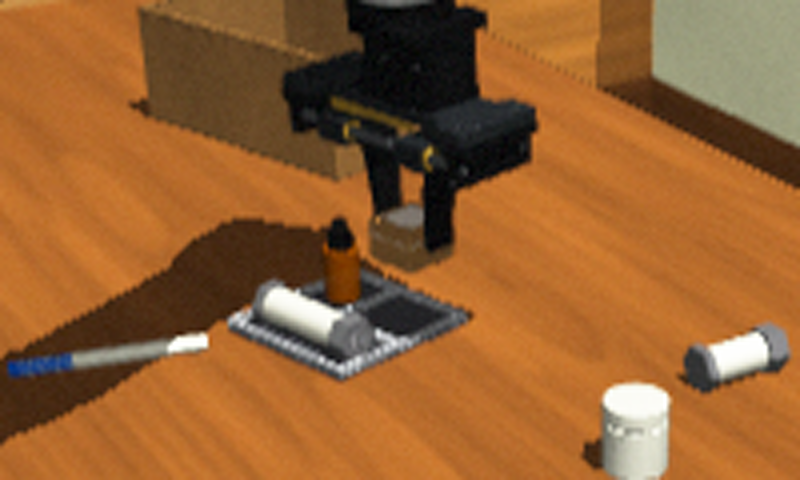

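View pics/v15_wrist.png

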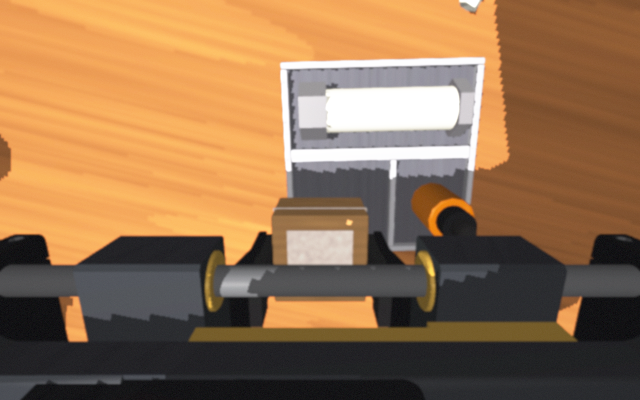

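Request:
send_rows(
  commands=[
    [-0.22, 0.34, 0, 0, 0.1, 0.25, 1],
    [0, 0, -0.3, 0, 0, 0, 1],
    [0, 0, -0.4, 0, 0, 0, 1],
    [0, 0, -0.2, 0, 0, 0, 1],
    [0, 0, 0, 0, 0, 0, 1],
    [0, 0, 0, 0, 0, 0, 1],
  ],
)

```text
time: 24.73
ee_pos: [0.5243, 0.2836, 0.0457]
eef_rot: [-0.134, 0.991, 0.001, 0.002]
ft_force: [-0.7, -0.2, -1.1]
width: 0.0441
```

```bash
python3 go.py .5243 .2806 .019 105.3
```

```text
t24.7 pos [0.5243 0.2836 0.0457] yaw 105.5 w 0.0441 F [-0.7 -0.2 -1.1] q [-0.17  0.47 -0.5   1.71  0.26  1.02  1.08]
units: shift [-0.   -0.1  -0.89] turn [-0.04  0.04 -0.03]
```

Request:
send_rows(
  commands=[
    [0, -0.1, -0.3, 0, 0, 0, 1],
    [0, 0, -0.3, 0, 0, 0, 1],
    [0, 0, -0.1, 0, 0, 0, 1],
    [0, 0, 0, 0, 0, 0, 1],
    [0, 0, 0, 0, 0, 0, 1],
  ],
)

```text
time: 25.15
ee_pos: [0.5242, 0.2795, 0.0217]
eef_rot: [-0.134, 0.991, 0.001, 0.002]
ft_force: [0.3, 0.6, 0.2]
width: 0.0434
```

```bash
python3 go.py .5243 .2806 .019 105.3; python3 snap.py v16 wrist
```

```text
t25.1 pos [0.5242 0.2795 0.0217] yaw 105.4 w 0.0434 F [0.3 0.6 0.2] q [-0.17  0.5  -0.49  1.73  0.28  0.98  1.07]
units: shift [ 0.    0.04 -0.09] turn [-0.03  0.03 -0.02]
[0.5242 0.2795 0.0217] [-0.134  0.991  0.001  0.002] 25.15
```

View pics/v16_wrist.png

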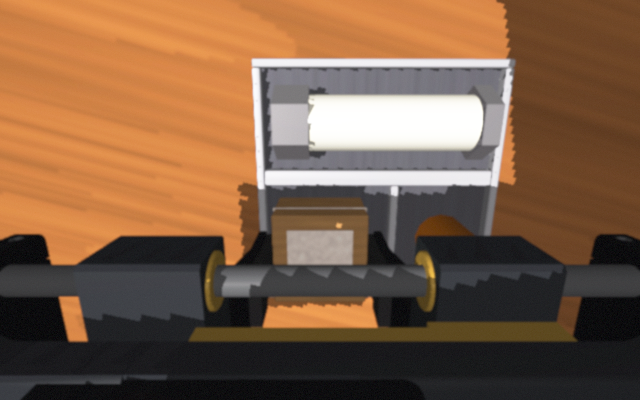

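Request:
send_rows(
  commands=[
    [0, 0, -0.08, 0, 0, 0, 1],
    [0, 0, 0, 0, 0, 0, 1],
    [0, 0, 0, 0, 0, 0, -0.1],
    [0, 0, 0, 0, 0, 0, -0.24],
    [0, 0, 0, 0, 0, 0, -0.24],
    [0, 0, 0.2, 0, 0, 0, -0.24],
    [0, 0, 0.5, 0, 0, 0, -0.24],
    [0, 0, 0.8, 0, 0, 0, -0.24],
    [0, 0, 1, 0, 0, 0, -0.24],
    [0, 0, 0.8, 0, 0, 0, -0.24],
  ],
)

```text
time: 26.03
ee_pos: [0.5214, 0.2783, 0.1193]
eef_rot: [-0.135, 0.991, 0.0, -0.002]
ft_force: [0.5, -0.7, -0.5]
width: 0.0541
```

```bash
python3 go.py .6865 .0755 .12 89.5; python3 snap.py v17 wrist side;python3 - <<'E'
import cv2
a=cv2.imread("pics/v17_side.png")[80:200,180:380];cv2.imwrite("pics/v17z.png",cv2.resize(a,(800,480),interpolation=cv2.INTER_CUBIC))
E
```

```text
t26.0 pos [0.5214 0.2783 0.1193] yaw 105.5 w 0.0541 F [ 0.5 -0.7 -0.5] q [-0.14  0.39 -0.52  1.65  0.21  1.16  1.12]
units: shift [ 5.5  -6.76  0.02] turn [-0.   -0.04 -3.19]
[0.5234 0.2797 0.1242] [-0.135  0.991  0.001  0.001] 26.0833
```

View pics/v17z.png

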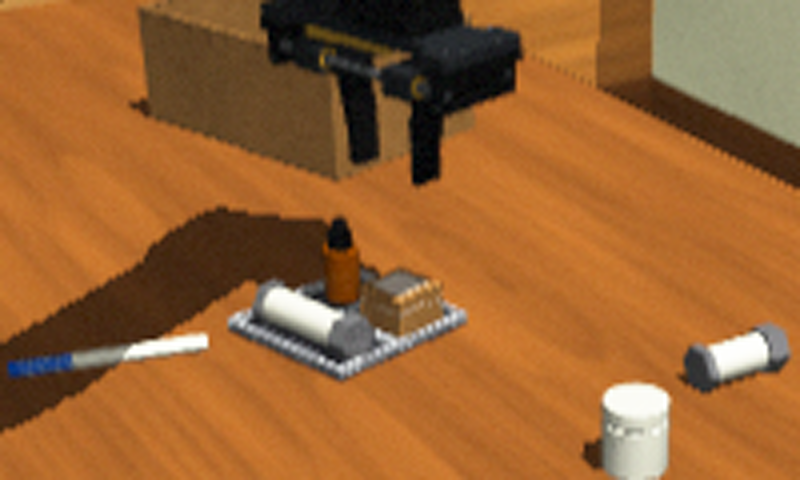

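View pics/v17_wrist.png

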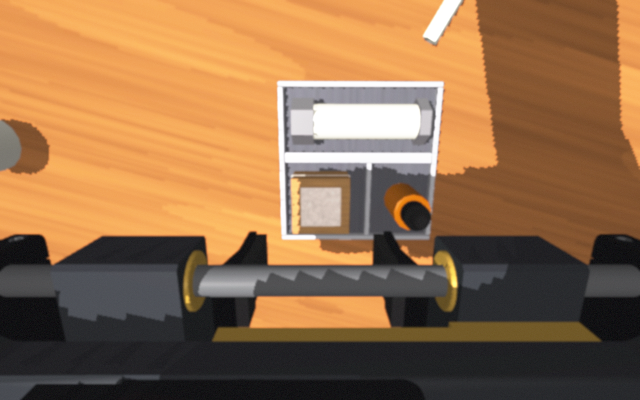

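Request:
send_rows(
  commands=[
    [0.7, -0.8, 0.2, 0, 0, -0.4, -0.9],
    [0.8, -0.9, 0, 0, 0, -0.4, -0.9],
    [0.8, -0.9, 0, 0, 0, -0.4, -0.9],
    [0.8, -0.9, 0, 0, 0, -0.4, -0.9],
    [0.7, -0.9, 0, 0, 0, -0.4, -0.9],
    [0.5, -0.8, 0, 0, 0, -0.4, -0.9],
    [0.2, -0.5, 0, 0, 0, -0.3, -0.9],
    [0, 0, 0, 0, 0, 0, -0.9],
    [0, 0, 0, 0, 0, 0, -0.9],
  ],
)

```text
time: 26.88
ee_pos: [0.6607, 0.1031, 0.1306]
eef_rot: [-0.015, 1.0, 0.002, 0.003]
ft_force: [-1.2, 1.8, 0.6]
width: 0.0826
```

```bash
python3 go.py .6865 .0755 .07 89.5; python3 snap.py v18 wrist
```

```text
t26.9 pos [0.6607 0.1031 0.1306] yaw 91.7 w 0.0826 F [-1.2  1.8  0.6] q [ 0.06  0.51 -0.38  1.44  0.19  1.22  1.25]
units: shift [ 0.86 -0.92 -2.02] turn [-0.04  0.08 -0.44]
[0.6607 0.1031 0.1306] [-0.015  1.     0.002  0.003] 26.8833
```

View pics/v18_wrist.png

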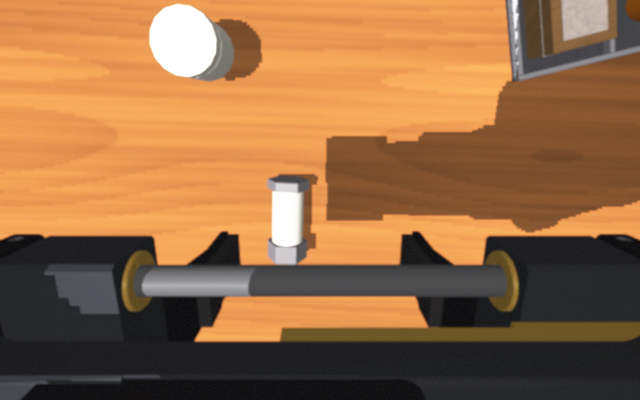

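Run:
```python
from obj import *
rect("v18",(255,165,325,264),lowsat,.015,"short")
rect("v18",(255,165,325,264),white,.015,"barrel")
rect("v18",(140,0,225,85),white,.05,"jar")
```

```text
short v18 wrist c [686.8  76.5] size [33.4 79.8] ang 89.5 px [288. 219.]
barrel v18 wrist c [689.   74.1] size [28.7 75.4] ang 89.5 px [285. 223.]
jar v18 wrist c [552.3  10.7] size [42.9 43.4] ang 84.2 px [184.  42.]
```

Request:
send_rows(
  commands=[
    [0.86, -0.92, -0.3, 0, 0.08, -0.4, -0.9],
    [0, 0, -0.5, 0, 0, 0, -0.9],
    [0, 0, -0.5, 0, 0, 0, -0.9],
    [0, 0, 0, 0, 0, 0, -0.9],
    [0, 0, 0, 0, 0, 0, -0.9],
  ],
)

```text
time: 27.35
ee_pos: [0.6836, 0.0863, 0.092]
eef_rot: [-0.004, 1.0, 0.004, -0.0]
ft_force: [0.8, 1.0, 0.2]
width: 0.0828
```

```bash
python3 go.py .6865 .0755 .011 89.5
```

```text
t27.4 pos [0.6836 0.0863 0.092 ] yaw 90.5 w 0.0828 F [0.8 1.  0.2] q [ 0.07  0.59 -0.36  1.4   0.21  1.19  1.26]
units: shift [ 0.1  -0.36 -2.7 ] turn [-0.1  -0.01 -0.2 ]
```

Request:
send_rows(
  commands=[
    [0.1, -0.36, -0.3, -0.1, 0, -0.2, -0.9],
    [0, 0, -0.7, 0, 0, 0, -0.9],
    [0, 0, -0.7, 0, 0, 0, -0.9],
    [0, 0, -0.4, 0, 0, 0, -0.9],
    [0, 0, 0, 0, 0, 0, -0.8],
    [0, 0, 0, 0, 0, 0, -0.7],
  ],
)

```text
time: 27.85
ee_pos: [0.6873, 0.0791, 0.0311]
eef_rot: [0.003, 1.0, -0.0, 0.003]
ft_force: [-0.6, -0.0, 0.5]
width: 0.0775
```

```bash
python3 go.py .6865 .0755 .011 89.5
```

```text
t27.9 pos [0.6873 0.0791 0.0311] yaw 89.7 w 0.0775 F [-0.6 -0.   0.5] q [ 0.06  0.65 -0.34  1.44  0.23  1.08  1.24]
units: shift [-0.03 -0.12 -0.67] turn [ 0.    0.06 -0.04]
```

Request:
send_rows(
  commands=[
    [-0.03, -0.12, -0.4, 0, 0.05, 0, -0.5],
    [0, 0, -0.25, 0, 0, 0, -0.2],
    [0, 0, 0, 0, 0, 0, 0],
    [0, 0, 0, 0, 0, 0, 0.05],
    [0, 0, 0, 0, 0, 0, 0.05],
    [0, 0, 0, 0, 0, 0, 0.05],
  ],
)

```text
time: 28.35
ee_pos: [0.6882, 0.0754, 0.0134]
eef_rot: [0.003, 1.0, 0.0, 0.002]
ft_force: [-0.5, -0.0, 0.4]
width: 0.0449
```

```bash
python3 go.py .6865 .0755 .011 89.5
```

```text
t28.4 pos [0.6882 0.0754 0.0134] yaw 89.7 w 0.0449 F [-0.5 -0.   0.4] q [ 0.06  0.67 -0.34  1.45  0.24  1.06  1.24]
units: shift [-0.06  0.   -0.08] turn [-0.    0.05 -0.04]
```

Request:
send_rows(
  commands=[
    [-0.06, 0, -0.08, 0, 0, 0, 0.3],
    [0, 0, 0, 0, 0, 0, 0.5],
    [0, 0, 0, 0, 0, 0, 1],
    [0, 0, 0, 0, 0, 0, 1],
    [0, 0, 0, 0, 0, 0, 1],
    [0, 0, 0, 0, 0, 0, 1],
  ],
)

```text
time: 28.85
ee_pos: [0.6868, 0.0757, 0.012]
eef_rot: [0.003, 1.0, 0.0, 0.003]
ft_force: [-0.2, 0.1, -0.2]
width: 0.0254
```

```bash
python3 go.py .6865 .0755 .011 89.5
```

```text
t28.9 pos [0.6868 0.0757 0.012 ] yaw 89.7 w 0.0254 F [-0.2  0.1 -0.2] q [ 0.06  0.67 -0.34  1.46  0.24  1.05  1.24]
units: shift [-0.01 -0.01 -0.03] turn [-0.01  0.07 -0.04]
```

Request:
send_rows(
  commands=[
    [0, 0, 0.4, 0, 0, 0, 1],
    [0, 0, 0.8, 0, 0, -0.5, 1],
    [0, -0.2, 1, 0, 0, -1, 1],
    [-0.2, -0.5, 0.9, 0, 0, -1, 1],
    [-0.3, -0.6, 0.4, 0, 0, -1, 1],
    [-0.3, -0.6, 0, 0, 0, -1, 1],
    [-0.3, -0.6, 0, 0, 0, -1, 1],
    [-0.3, -0.6, 0, 0, 0, -1, 1],
    [-0.3, -0.6, 0, 0, 0, -1, 1],
    [-0.3, -0.6, 0, 0, 0, -1, 1],
  ],
)

```text
time: 29.68
ee_pos: [0.6249, -0.0505, 0.1311]
eef_rot: [0.375, 0.927, 0.004, 0.006]
ft_force: [-0.1, -0.8, -0.8]
width: 0.0256
```

```bash
python3 go.py .5194 -.262 .12 -9.1
```

```text
t29.7 pos [ 0.6249 -0.0505  0.1311] yaw 46.0 w 0.0256 F [-0.1 -0.8 -0.8] q [ 0.17  0.4  -0.21  1.58  0.08  1.16  0.75]
units: shift [-3.52 -7.05 -0.37] turn [  0.04   0.18 -11.01]
```

Request:
send_rows(
  commands=[
    [-0.3, -0.7, 0, 0, 0.1, -1, 1],
    [-0.3, -0.7, 0, 0, 0, -1, 1],
    [-0.3, -0.7, 0, 0, 0, -1, 1],
    [-0.3, -0.7, 0, 0, 0, -1, 1],
    [-0.3, -0.7, 0, 0, 0, -1, 1],
    [-0.3, -0.7, 0, 0, 0, -1, 1],
    [-0.3, -0.6, 0, 0, 0, -1, 1],
    [-0.3, -0.6, 0, 0, 0, -1, 1],
    [-0.2, -0.4, 0, 0, 0, -1, 1],
    [0, 0, 0, 0, 0, -0.5, 1],
  ],
)

```text
time: 30.52
ee_pos: [0.5417, -0.2362, 0.1436]
eef_rot: [0.733, 0.68, 0.003, 0.009]
ft_force: [0.2, -0.3, 0.1]
width: 0.0256
```

```bash
python3 go.py .5194 -.262 .06 -9.1
```

```text
t30.5 pos [ 0.5417 -0.2362  0.1436] yaw -4.3 w 0.0256 F [ 0.2 -0.3  0.1] q [ 0.32  0.3   0.01  1.67 -0.    1.15  0.26]
units: shift [-0.74 -0.86 -2.79] turn [ 0.1   0.18 -0.95]
```

Request:
send_rows(
  commands=[
    [-0.4, -0.4, -0.4, 0, 0.15, -0.5, 1],
    [-0.3, -0.4, -0.7, 0, 0, -0.3, 1],
    [0, 0, -0.7, 0, 0, 0, 1],
    [0, 0, -0.4, 0, 0, 0, 1],
    [0, 0, 0, 0, 0, 0, 1],
    [0, 0, 0, 0, 0, 0, 1],
    [0, 0, 0, 0, 0, 0, 1],
  ],
)

```text
time: 31.1
ee_pos: [0.5186, -0.2635, 0.0791]
eef_rot: [0.759, 0.651, -0.001, 0.005]
ft_force: [1.0, -0.0, 0.2]
width: 0.0257
```

```bash
python3 go.py .5194 -.262 .06 -9.1; python3 snap.py v19
```

```text
t31.1 pos [ 0.5186 -0.2635  0.0791] yaw -8.8 w 0.0257 F [ 1.  -0.   0.2] q [ 0.36  0.35  0.04  1.75 -0.01  1.03  0.24]
units: shift [ 0.03  0.05 -0.64] turn [ 0.12  0.06 -0.06]
[ 0.5186 -0.2635  0.0791] [ 0.759  0.651 -0.001  0.005] 31.1
```

View pics/v19_wrist.png

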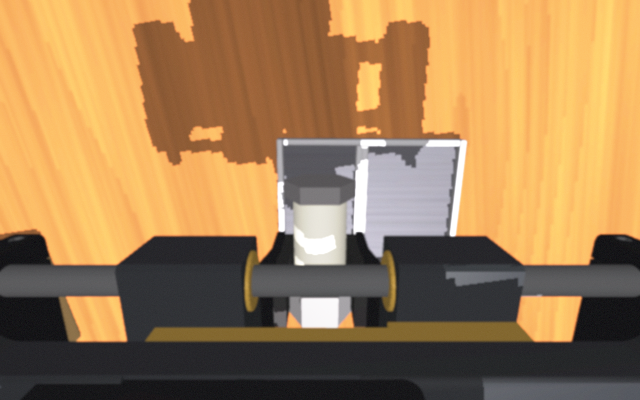

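Request:
send_rows(
  commands=[
    [0, 0.05, -0.5, 0.1, 0.05, 0, 1],
    [0, 0, -0.5, 0, 0, 0, 1],
    [0, 0, -0.4, 0, 0, 0, 1],
    [0, 0, -0.1, 0, 0, 0, 1],
    [0, 0, 0, 0, 0, 0, 1],
    [0, 0, 0, 0, 0, 0, 1],
  ],
)

```text
time: 31.65
ee_pos: [0.5218, -0.2609, 0.0339]
eef_rot: [0.758, 0.652, 0.002, 0.002]
ft_force: [-0.4, 0.7, -0.2]
width: 0.0257
```

```bash
python3 go.py .5194 -.262 .0155 -9.1; python3 snap.py v20
```

```text
t31.6 pos [ 0.5218 -0.2609  0.0339] yaw -8.6 w 0.0257 F [-0.4  0.7 -0.2] q [ 0.36  0.41  0.03  1.78 -0.02  0.95  0.25]
units: shift [-0.08 -0.04 -0.61] turn [ 0.01  0.06 -0.09]
[ 0.5218 -0.2609  0.0339] [0.758 0.652 0.002 0.002] 31.65
```

View pics/v20_wrist.png

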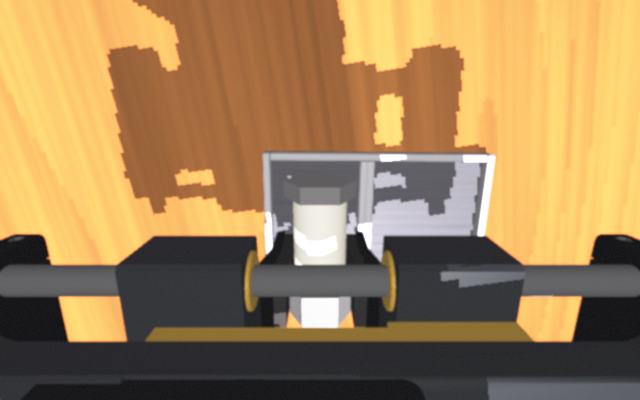

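Request:
send_rows(
  commands=[
    [-0.08, -0.04, -0.3, 0, 0.05, -0.1, 1],
    [0, 0, -0.2, 0, 0, 0, 1],
    [0, 0, 0, 0, 0, 0, 1],
    [0, 0, 0, 0, 0, 0, 1],
    [0, 0, 0, 0, 0, 0, 1],
  ],
)

```text
time: 32.12
ee_pos: [0.52, -0.2628, 0.0189]
eef_rot: [0.762, 0.648, 0.0, 0.002]
ft_force: [0.8, -0.1, -1.1]
width: 0.0255
```

```bash
python3 go.py .5194 -.262 .0155 -9.1
```

```text
t32.1 pos [ 0.52   -0.2628  0.0189] yaw -9.2 w 0.0255 F [ 0.8 -0.1 -1.1] q [ 0.36  0.43  0.03  1.79 -0.02  0.92  0.24]
units: shift [-0.02  0.03 -0.11] turn [0.03 0.04 0.02]
```

Request:
send_rows(
  commands=[
    [-0.02, 0, -0.12, 0, 0, 0, 1],
    [0, 0, 0, 0, 0, 0, 1],
    [0, 0, 0, 0, 0, 0, 0.4],
    [0, 0, 0, 0, 0, 0, 0.15],
    [0, 0, 0, 0, 0, 0, 0.15],
    [0, 0, 0.3, 0, 0, 0, 0.1],
    [0, 0, 0.6, 0, 0, 0, 0],
    [0, 0, 0.9, 0, 0, 0, -0.2],
    [0, 0, 1, 0, 0, 0, -0.4],
    [0, 0, 0.6, 0, 0, 0, -0.6],
  ],
)

```text
time: 32.95
ee_pos: [0.5164, -0.2614, 0.1194]
eef_rot: [0.761, 0.648, -0.001, -0.001]
ft_force: [-0.3, 0.4, 0.2]
width: 0.0557
```

```bash
python3 go.py .5523 .0095 .13 -9.1; python3 snap.py v21
```

```text
t33.0 pos [ 0.5164 -0.2614  0.1194] yaw -9.2 w 0.0557 F [-0.3  0.4  0.2] q [ 0.36  0.31  0.04  1.71 -0.01  1.12  0.24]
units: shift [1.2  9.03 0.35] turn [-0.01 -0.04  0.02]
[ 0.5164 -0.2614  0.1194] [ 0.761  0.648 -0.001 -0.001] 32.95
```

View pics/v21_wrist.png

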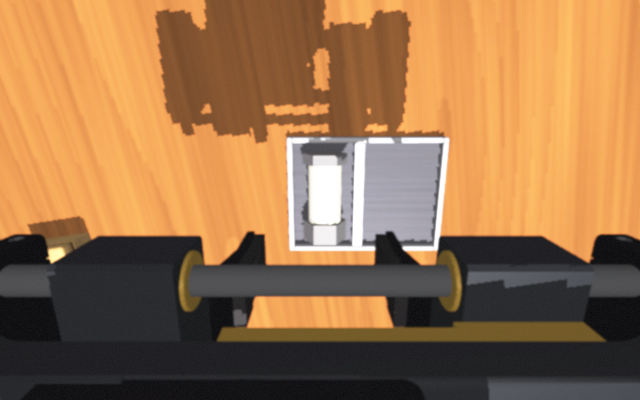

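Request:
send_rows(
  commands=[
    [0.1, 0.5, 0.3, 0, 0, 1, -0.9],
    [0.1, 0.5, 0.3, 0, 0, 1, -0.9],
    [0.1, 0.5, 0.3, 0, 0, 1, -0.9],
    [0.1, 0.5, 0, 0, 0, 1, -0.9],
    [0.1, 0.5, 0, 0, 0, 1, -0.9],
    [0.1, 0.5, 0, 0, 0, 1, -0.9],
    [0.1, 0.5, 0, 0, 0, 1, -0.9],
    [0.1, 0.5, 0, 0, 0, 1, -0.9],
    [0.1, 0.5, 0, 0, 0, 1, -0.9],
    [0.1, 0.5, 0, 0, 0, 1, -0.9],
  ],
)

```text
time: 33.83
ee_pos: [0.5497, -0.1113, 0.1622]
eef_rot: [0.402, 0.915, 0.003, 0.007]
ft_force: [0.1, 0.4, -0.0]
width: 0.0828
```

```bash
python3 go.py .60 .0095 .16 80.9
```

```text
t33.8 pos [ 0.5497 -0.1113  0.1622] yaw 42.5 w 0.0828 F [ 0.1  0.4 -0. ] q [ 0.26  0.23 -0.16  1.72  0.04  1.18  0.83]
units: shift [ 1.68  4.03 -0.07] turn [-0.05  0.18  7.67]
```

Request:
send_rows(
  commands=[
    [0.3, 0.6, 0, 0, 0.1, 1, -0.9],
    [0.3, 0.6, 0, 0, 0, 1, -0.9],
    [0.3, 0.6, 0, 0, 0, 1, -0.9],
    [0.3, 0.6, 0, 0, 0, 1, -0.9],
    [0.2, 0.6, 0, 0, 0, 1, -0.9],
    [0.1, 0.4, 0, 0, 0, 1, -0.9],
    [0, 0.2, 0, 0, 0, 0.8, -0.9],
    [0, 0, 0, 0, 0, 0, -0.9],
    [0, 0, 0, 0, 0, 0, -0.9],
  ],
)

```text
time: 34.58
ee_pos: [0.5969, 0.006, 0.1682]
eef_rot: [0.099, 0.995, 0.003, 0.006]
ft_force: [0.2, 0.9, 0.1]
width: 0.083
```

```bash
python3 snap.py v22;python3 go.py .5523 .0095 .10 80.9
python3 - <<'E'
from obj import *
rect("v22",(200,20,440,232),white,.05,"jar")
E
```

```text
[0.5969 0.006  0.1682] [0.099 0.995 0.003 0.006] 34.5833
t34.6 pos [0.5969 0.0059 0.1683] yaw 78.7 w 0.0828 F [ 0.5  0.1 -0.4] q [ 0.16  0.31 -0.3   1.61  0.09  1.22  1.22]
units: shift [-1.49  0.12 -2.28] turn [-0.06  0.14  0.45]
jar v22 wrist c [551.7   9.8] size [42.7 43.4] ang 16.4 px [314. 138.]
```

View pics/v22_wrist.png

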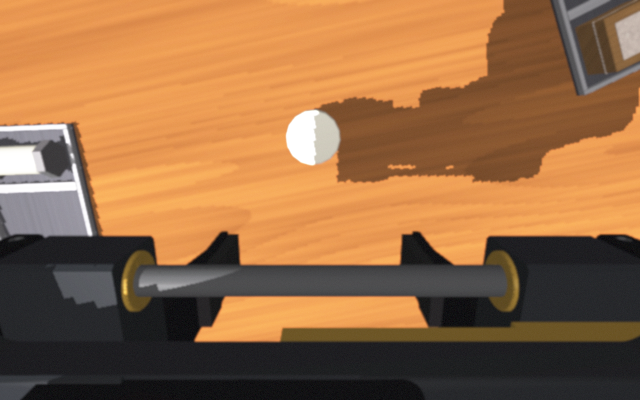

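Jar seen at (314,138) → (0.552, 0.0095). Approach.

Request:
send_rows(
  commands=[
    [-0.7, 0.06, -0.3, 0, 0.1, 0.3, -0.9],
    [-0.7, 0.06, -0.5, 0, 0, 0.1, -0.9],
    [-0.1, 0, -0.6, 0, 0, 0, -0.9],
    [0, 0, -0.5, 0, 0, 0, -0.9],
    [0, 0, 0, 0, 0, 0, -0.9],
    [0, 0, 0, 0, 0, 0, -0.9],
  ],
)

```text
time: 35.13
ee_pos: [0.5502, 0.0036, 0.1118]
eef_rot: [0.091, 0.996, 0.002, 0.003]
ft_force: [-0.1, 0.4, 0.4]
width: 0.0825
```

```bash
python3 go.py .552 .0095 .018 80.9
```

```text
t35.1 pos [0.5502 0.0036 0.1118] yaw 79.6 w 0.0825 F [-0.1  0.4  0.4] q [ 0.18  0.27 -0.31  1.79  0.09  1.09  1.23]
units: shift [ 0.06  0.2  -3.13] turn [-0.03  0.07  0.27]
```

Request:
send_rows(
  commands=[
    [0.06, 0.2, -0.2, 0, 0.05, 0.25, -0.9],
    [0, 0, -0.6, 0, 0, 0, -0.9],
    [0, 0, -0.6, 0, 0, 0, -0.9],
    [0, 0, -0.6, 0, 0, 0, -0.9],
    [0, 0, -0.4, 0, 0, 0, -0.9],
    [0, 0, 0, 0, 0, 0, -0.9],
    [0, 0, 0, 0, 0, 0, -0.9],
  ],
)

```text
time: 35.72
ee_pos: [0.5579, 0.0102, 0.0424]
eef_rot: [0.08, 0.997, 0.002, 0.005]
ft_force: [-0.2, 0.7, -0.1]
width: 0.0828
```

```bash
python3 go.py .552 .0095 .016 80.9
```

```text
t35.7 pos [0.5579 0.0102 0.0424] yaw 80.8 w 0.0828 F [-0.2  0.7 -0.1] q [ 0.16  0.37 -0.3   1.83  0.13  0.95  1.21]
units: shift [-0.2  -0.02 -0.88] turn [-0.03  0.12  0.02]
```

Request:
send_rows(
  commands=[
    [-0.2, 0, -0.4, 0, 0.12, 0, -0.9],
    [0, 0, -0.4, 0, 0, 0, -0.8],
    [0, 0, -0.05, 0, 0, 0, -0.6],
    [0, 0, 0, 0, 0, 0, -0.4],
    [0, 0, 0, 0, 0, 0, -0.3],
    [0, 0, 0, 0, 0, 0, -0.3],
  ],
)

```text
time: 36.22
ee_pos: [0.5533, 0.0105, 0.0171]
eef_rot: [0.08, 0.997, 0.002, 0.001]
ft_force: [-0.1, 0.5, -0.7]
width: 0.0609
```

```bash
python3 go.py .552 .0095 .016 80.9
```

```text
t36.2 pos [0.5533 0.0105 0.0171] yaw 80.8 w 0.0609 F [-0.1  0.5 -0.7] q [ 0.16  0.4  -0.3   1.85  0.14  0.91  1.2 ]
units: shift [-0.04 -0.03 -0.04] turn [-0.03  0.03  0.02]
```

Request:
send_rows(
  commands=[
    [-0.04, -0.03, 0, 0, 0, 0, -0.2],
    [0, 0, 0, 0, 0, 0, -0.1],
    [0, 0, 0, 0, 0, 0, 0],
    [0, 0, 0, 0, 0, 0, 0.1],
    [0, 0, 0, 0, 0, 0, 0.4],
    [0, 0, 0, 0, 0, 0, 1],
    [0, 0, 0, 0, 0, 0, 1],
  ],
  grip_force=15,
)

```text
time: 36.8
ee_pos: [0.5528, 0.0094, 0.0185]
eef_rot: [0.08, 0.997, 0.002, 0.002]
ft_force: [-0.1, 0.4, -0.9]
width: 0.0433
```

```bash
python3 go.py .552 .0095 .016 80.9
```

```text
t36.8 pos [0.5528 0.0094 0.0185] yaw 80.8 w 0.0433 F [-0.1  0.4 -0.9] q [ 0.16  0.4  -0.3   1.85  0.14  0.91  1.2 ]
units: shift [-0.03  0.   -0.08] turn [-0.03  0.06  0.02]
```

Request:
send_rows(
  commands=[
    [0, 0, 0.4, 0, 0, 0, 1],
    [0, 0, 0.8, 0, 0, 0, 1],
    [0, -0.4, 0.9, 0, 0, 0, 1],
    [0.1, -0.8, 0.6, 0, 0, 0, 1],
    [0.1, -1, 0.1, 0, 0, 0, 1],
    [0.1, -1, 0, 0, 0, 0, 1],
    [0.1, -1, 0, 0, 0, 0, 1],
    [0.1, -1, 0, 0, 0, 0, 1],
    [0.1, -1, 0, 0, 0, 0, 1],
    [0.1, -0.8, 0, 0, 0, 0, 1],
  ],
)

```text
time: 37.63
ee_pos: [0.5735, -0.2006, 0.1165]
eef_rot: [0.073, 0.997, 0.003, 0.005]
ft_force: [0.2, 1.0, -0.8]
width: 0.0435
```

```bash
python3 go.py .5844 -.2724 .07 80.9
```

```text
t37.6 pos [ 0.5735 -0.2006  0.1165] yaw 81.7 w 0.0435 F [ 0.2  1.  -0.8] q [ 0.43  0.37 -0.2   1.64  0.07  1.13  1.63]
units: shift [ 0.36 -2.39 -1.55] turn [-0.06  0.11 -0.15]
```

Request:
send_rows(
  commands=[
    [0.1, -0.7, 0, 0, 0.1, -0.1, 1],
    [0.1, -0.6, -0.2, 0, 0, 0, 1],
    [0, -0.3, -0.3, 0, 0, 0, 1],
    [0, 0, -0.4, 0, 0, 0, 1],
    [0, 0, -0.2, 0, 0, 0, 1],
    [0, 0, 0, 0, 0, 0, 1],
    [0, 0, 0, 0, 0, 0, 1],
  ],
)

```text
time: 38.22
ee_pos: [0.5783, -0.2554, 0.0847]
eef_rot: [0.08, 0.997, 0.002, 0.001]
ft_force: [-0.4, 0.4, 0.2]
width: 0.0434
```

```bash
python3 go.py .5844 -.2724 .05 80.9; python3 snap.py v23
```

```text
t38.2 pos [ 0.5783 -0.2554  0.0847] yaw 80.8 w 0.0434 F [-0.4  0.4  0.2] q [ 0.48  0.46 -0.17  1.59  0.08  1.1   1.7 ]
units: shift [ 0.2  -0.57 -1.16] turn [-0.04  0.03  0.02]
[ 0.5783 -0.2554  0.0847] [0.08  0.997 0.002 0.001] 38.2167
```

View pics/v23_wrist.png

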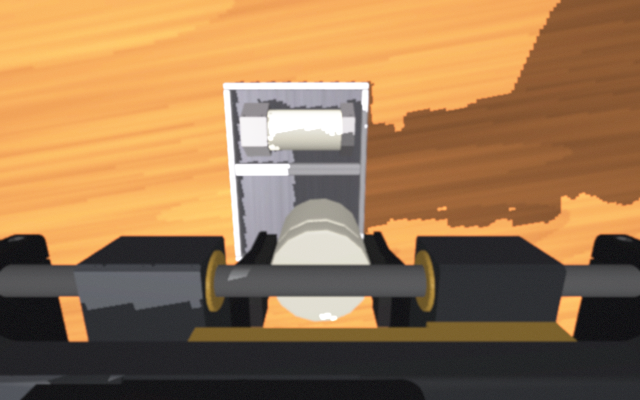

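Request:
send_rows(
  commands=[
    [0.2, -0.55, -0.1, 0, 0, 0, 1],
    [0, 0, -0.5, 0, 0, 0, 1],
    [0, 0, -0.4, 0, 0, 0, 1],
    [0, 0, -0.1, 0, 0, 0, 1],
    [0, 0, 0, 0, 0, 0, 1],
    [0, 0, 0, 0, 0, 0, 1],
  ],
)

```text
time: 38.77
ee_pos: [0.5869, -0.2654, 0.0529]
eef_rot: [0.076, 0.997, 0.003, 0.002]
ft_force: [0.4, -0.1, -1.2]
width: 0.0437
```

```bash
python3 go.py .5844 -.2724 .022 80.9
```

```text
t38.8 pos [ 0.5869 -0.2654  0.0529] yaw 81.3 w 0.0437 F [ 0.4 -0.1 -1.2] q [ 0.49  0.51 -0.17  1.58  0.09  1.05  1.71]
units: shift [-0.08 -0.23 -1.03] turn [-0.06  0.06 -0.08]
```

Request:
send_rows(
  commands=[
    [-0.08, -0.22, 0, 0, 0, -0.05, 1],
    [0, 0, -0.4, 0, 0, 0, 1],
    [0, 0, -0.3, 0, 0, 0, 1],
    [0, 0, -0.1, 0, 0, 0, 1],
    [0, 0, 0, 0, 0, 0, 1],
    [0, 0, 0, 0, 0, 0, 1],
  ],
)

```text
time: 39.27
ee_pos: [0.5847, -0.2723, 0.0279]
eef_rot: [0.078, 0.997, 0.003, 0.003]
ft_force: [0.2, 1.0, -0.5]
width: 0.0435
```

```bash
python3 go.py .5844 -.2724 .022 80.9; python3 snap.py v24
```

```text
t39.3 pos [ 0.5847 -0.2723  0.0279] yaw 81.1 w 0.0435 F [ 0.2  1.  -0.5] q [ 0.49  0.54 -0.16  1.6   0.09  1.01  1.72]
units: shift [-0.01 -0.   -0.2 ] turn [-0.06  0.08 -0.03]
[ 0.5847 -0.2723  0.0279] [0.078 0.997 0.003 0.003] 39.2667
```

View pics/v24_wrist.png

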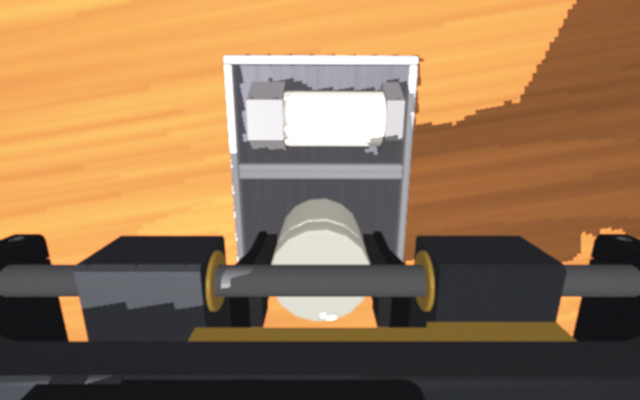

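Request:
send_rows(
  commands=[
    [0, 0, -0.2, 0, 0.05, 0, 1],
    [0, 0, 0, 0, 0, 0, 1],
    [0, 0, 0, 0, 0, 0, 1],
  ],
)

```text
time: 39.57
ee_pos: [0.5852, -0.2724, 0.022]
eef_rot: [0.078, 0.997, 0.002, 0.001]
ft_force: [0.3, -0.1, -0.3]
width: 0.0436
```

```bash
python3 go.py .5844 -.2724 .0215 80.9
```

```text
t39.6 pos [ 0.5852 -0.2724  0.022 ] yaw 81.1 w 0.0436 F [ 0.3 -0.1 -0.3] q [ 0.49  0.55 -0.16  1.59  0.09  1.    1.72]
units: shift [-0.03 -0.   -0.02] turn [-0.05  0.03 -0.03]
```

Request:
send_rows(
  commands=[
    [0, 0, 0, 0, 0, 0, 0],
    [0, 0, 0, 0, 0, 0, -0.2],
    [0, 0, 0, 0, 0, 0, -0.3],
    [0, 0, 0.2, 0, 0, 0, -0.3],
    [0, 0, 0.5, 0, 0, 0, -0.3],
    [0, 0, 0.8, 0, 0, 0, -0.3],
    [0, 0, 1, 0, 0, 0, -0.3],
    [0, 0, 1, 0, 0, 0, -0.3],
    [0.2, 0, 1, 0, 0, 0, -0.3],
    [0.3, 0, 0.8, 0, 0, 0, -0.3],
  ],
)

```text
time: 40.4
ee_pos: [0.5953, -0.271, 0.185]
eef_rot: [0.078, 0.997, 0.004, -0.003]
ft_force: [1.1, 0.2, 0.1]
width: 0.0564
```

Request:
send_rows(
  commands=[
    [0.5, 0.5, 0.5, 0, 0, 0, -0.3],
    [0.5, 0.5, 0.5, 0, 0, 0, -0.3],
    [0, 0.3, 0, 0, 0, 0, -0.3],
    [0, 0, 0, 0, 0, 0, -0.3],
    [0, 0, 0, 0, 0, 0, -0.3],
  ],
)

```text
time: 40.82
ee_pos: [0.6292, -0.2323, 0.2277]
eef_rot: [0.079, 0.997, 0.002, 0.004]
ft_force: [0.4, -0.2, 0.1]
width: 0.0565
```

```bash
python3 snap.py v25 wrist side scene
python3 - <<'E'
import cv2,numpy as np
a=cv2.imread("pics/v25_side.png")[130:290,170:490];cv2.imwrite("pics/v25sd.png",cv2.resize(a,(800,400),interpolation=cv2.INTER_CUBIC))
a=cv2.imread("pics/v25_scene.png")[150:330,180:540];cv2.imwrite("pics/v25sc.png",cv2.resize(a,(800,400),interpolation=cv2.INTER_CUBIC))
E
```

```text
[ 0.6285 -0.2329  0.2268] [0.08  0.997 0.002 0.003] 40.9167
```

View pics/v25_wrist.png

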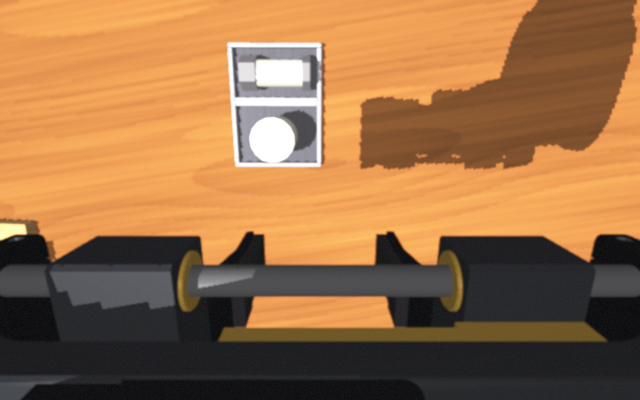

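View pics/v25sd.png

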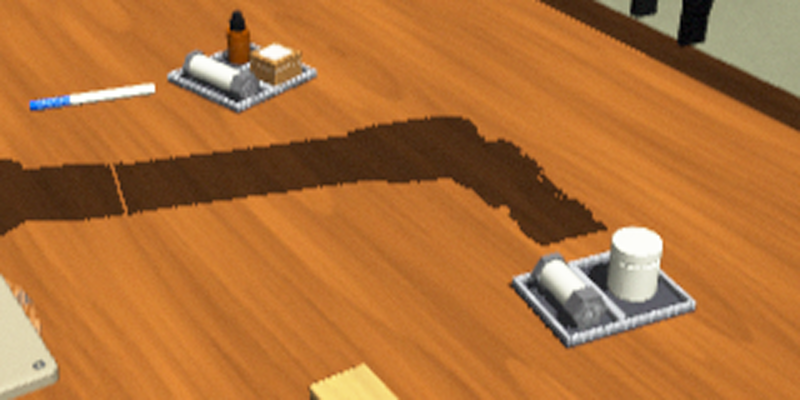

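View pics/v25sc.png

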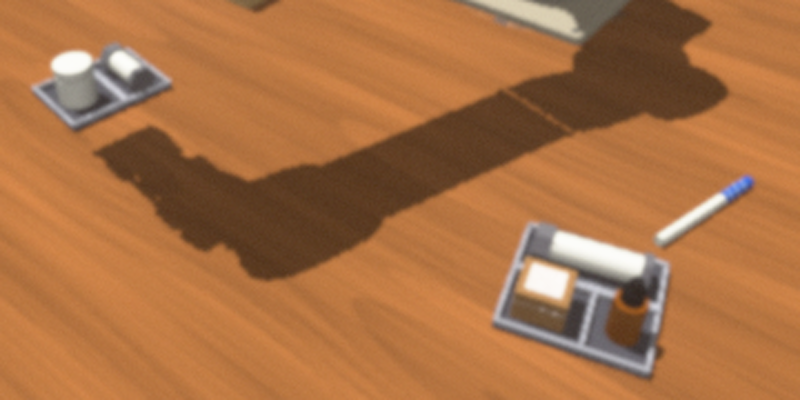

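Run:
```python
from obj import *
def loc(tr,yaw,p):
    a=np.radians(yaw);R=np.array([[np.cos(a),np.sin(a)],[-np.sin(a),np.cos(a)]]);return np.round(R@(np.array(p)-tr),1)
def m(tag,box,mask,z,name,tr,yaw):
    k,c=blob(tag,box,mask);rc=cv2.minAreaRect((cast(c,k,z)[:,:2]*1000).astype(np.float32));print(name,"tray mm",loc(tr,yaw,rc[0]),np.round(rc[1],1),round(rc[2],1))
L=(np.array([487.9,299.7]),15.3);S=(np.array([553.8,-267.5]),-9.1)
m("v17",(298,182,345,232),lambda h:(h[...,1]<70)&(h[...,2]>120),.035,"box label",*L)
m("v17",(288,95,438,145),white,.018,"long",*L)
m("v25",(245,110,305,163),white,.053,"jar",*S)
m("v25",(240,55,316,95),white,.018,"short barrel",*S)
a=cv2.imread("pics/scene0.png")[:,:,:].astype(int);b=cv2.imread("pics/v25_scene.png").astype(int)
print("pen diff",np.abs(a-b)[225:265,470:525].mean());a=cv2.imread("pics/side0.png").astype(int);b=cv2.imread("pics/v25_side.png").astype(int)
print("case diff",np.abs(a-b)[270:325,285:345].mean(),"pen side",np.abs(a-b)[160:176,178:236].mean())
```

```text
box label tray mm [ 28.9 -29. ] [31.  29.8] 16.4
long tray mm [-34.4   0.3] [ 36.  108.3] 15.5
jar tray mm [28.1  2.6] [58.7 50. ] 81.0
short barrel tray mm [-31.2   3.6] [78.  37.7] 81.0
pen diff 21.418181818181818
case diff 6.004848484848485 pen side 17.873563218390803
```

```bash
python3 -c "
from bench import r
print(r.close_job())"
```

```text
the job is handed in; nothing more can be done
None
```

Both kits are packed and the job is handed in, at about 41 s of the 120 s allowed. I placed things in the order asked: long tube, bottle, box, short tube, jar.

**Last checks:** The wrist, side and scene pictures show every piece inside its own compartment, lying or standing as asked, with the gripper clear of everything. From the wrist pictures:

| Piece | Measured in tray frame (mm) | Compartment middle (mm) |
|---|---|---|
| Long tube | (-34, 0) | (-35, 0) |
| Box | (29, -29) | (29, -26) |
| Short tube | (-31, 4) | (-35, 0) |
| Jar | (28, 3) | (29, 0) |

- **Bottle:** I checked it only by eye. It stands upright in the smaller bay.
- **Short tube and jar:** These two figures are loose, because tray edges got into the colour mask and the measured outlines came out too large. By eye both sit inside their compartments.
- **Forces:** The wrist force readings I saw stayed within about 2 N.

**A check that disagreed:** Comparing first and last pictures pixel by pixel gave non-zero differences at the pen and a small one at the slide case. I put these down to the arm's shadow moving. The pen's ends are at the same pixels in both views, and the visible corner of the case has not moved.

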